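Gauge a handrail bracket's bore, go and no-go

TASK

Check the bore of the galvanised bracket clamped in the blue vise with the plug gauge: slide the long GO end (green collar) in until the collar seats lightly against the bracket, draw it out, then offer the short NO-GO end (red collar) squarely to the middle of the bore and lean on it steadily with about 10 N for a good second to see that it will not enter. Either side of the bracket will do; feel your way and never press the gauge on the bracket with more than 15 N. Finally lay the gauge gently back in its two V-blocks the way round it was, let go, and leave everything else on the bench where it is.

Things in the scene. Friction and masses are not known exactly. Their poses are not given: they have to be found in the camera images.
- gauge_center (a point): Middle of the loose double-ended plug gauge (148 mm long, about 0.4 kg), on its axis half-way along its grey octagonal handle (26 mm across flats, 64 mm long, two flats upright at the start). It lies level in its rest. x runs along the gauge towards the GO end; a 36 mm collar, 6 mm thick, closes each end of the handle: green at the GO end, red at the NO-GO end.
- gauge: The same gauge as a body; origin on its axis at the middle of the handle, x towards the GO end.
- go_seat (a point): Centre of the green collar's outer face, 38 mm from the gauge's middle along +x, where the GO plug begins. When the GO end is fully home this face is against the bracket's sleeve.
- go_tip (a point): Centre of the end face of the steel GO plug, 86 mm from the gauge's middle along +x. The GO plug is 27 mm in diameter and 48 mm long, its tip chamfered 0.8 mm over the last 1.5 mm.
- nogo_tip (a point): Centre of the end face of the steel NO-GO plug, 62 mm from the gauge's middle along -x. The NO-GO plug is 30 mm in diameter and 24 mm long, with a sharp edge.
- bore_center (a point): Middle of the bore of the cast galvanised tube bracket held in the blue vise; both are fixed and rigid. The bore, 28 mm in diameter, runs level right through along this point's y axis, 97 to 105 mm above the bench (it was clamped by eye), in a sleeve 46 mm long and 45 mm in outside diameter, open at both ends. A grub-screw boss stands out 30 mm along +x, level.
- bracket: The same bracket as a body, origin at the middle of the bore. The top of its foot (86 mm long along the bore) lies 38 mm below here; the vise jaws (100 mm along the bore, the bracket up to 12 mm off their middle) top out 62 mm above the bench. The vise base is 128 mm wide along the bore and reaches 143 mm from here along -x (screw and handle) and 118 mm along +x.
- mouth_left (a point): Centre of the bore's mouth (square-edged) at the bracket's +y end, 23 mm from the bore's middle.
- mouth_right (a point): Centre of the bore's mouth (square-edged) at the bracket's -y end, 23 mm from the bore's middle.
- rest: Gauge rest, fixed: wooden base 150 x 58 x 10 mm with two black 90-degree V-blocks, 12 mm thick, tops 50 mm above the bench: one under the GO plug, 62 mm from the middle along +x, one under the NO-GO plug, 50 mm along -x. Origin: centre of the base's underside; x towards the GO end.
- rest_center (a point): Where the gauge's middle lies when it is in its rest, 52 mm above the bench; x towards the GO end.
- rest_go (a point): Where the centre of the GO plug's end face lies when the gauge is in its rest.
- tee_fitting: Loose galvanised tee fitting, 74 mm wide, 42 mm high; leave it. Origin at its underside.
- spare_bracket: Loose bracket like the one in the vise, 70 mm high, standing on its foot; leave it. Origin at its underside.
- caliper: Digital caliper lying flat, 235 mm long, 12 mm high; leave it. Origin at its underside.
- spray_can: Blue spray can, 65 mm in diameter, 190 mm high; leave it. Origin at its underside.
- paint_tin: Small paint tin with a red band, 90 mm in diameter, 100 mm high; leave it. Origin at its underside.
- tape_roll: Roll of packing tape lying flat, 100 mm in diameter, 48 mm high; leave it. Origin at its underside.
- hex_key: Hex key lying flat, 90 mm long, 6 mm high; leave it. Origin at one end.
Not all that is in view belongs to the job. What is meant by the gauge is not orange, and is the larger of those in its own colour.

How it is judged:
By the outcome, as a careful person would: the job done as asked, in the order asked, and still so for the second after the job is handed in, with the robot touching nothing.
It also fails if it takes over 72 s, if anything falls off the work surface, if the arm or the gripper's body presses on something with over 40 N, if the wrist force passes 120 N, or if a joint passes its speed limit or range.

ROBOT

A 6-joint arm with a two-finger parallel gripper is mounted at the origin on the work surface. World frame = base frame: x ahead of the robot, y to its left, z up, the work surface at z = 0. Lengths are in mm, angles in degrees, forces in N, time in s.
With the tool pointing down it reaches from about 350 to 850 mm from the base axis. Payload 8.1 kg.
Tool frame: the origin (TCP) lies at the very end of the fingers, on their centre line; the grasp point (between the pads) lies 19 mm behind it (tcp_to_grasp is the distance from the TCP to the grasp point, in mm); z points along the fingers, x is the direction in which the jaws open and shut, and the axes are right-handed (so a half turn about z gives the same grasp; the last joint's range is limited). The gripper opens to 85 mm and grips with 20 to 120 N. Pads are 22 mm wide; open, the fingers measure 114 mm over their backs; the gripper's body (76 mm by 85 mm) begins 54 mm behind the grasp point. The pads swing forward as they close: fully open they stand 13 mm farther back than shut.
Start: joints at [69.763, 7.471, 85.268, -0, 87.261, -4.893], TCP at [158.744, 578.624, 231.292] pointing down, gripper open.
Joint ranges: [-169.43, 169.43], [-51.17, 129.36], [1.28, 143.12], [-76.62, 256.62], [0, 156.53], [-152.29, 152.29]. Speed limits (degrees/s): [136.94, 136.94, 159.86, 180, 180, 180].

INTERFACE

Orientations are given as [roll, pitch, yaw] about the fixed x, y, z axes, in that order (R = Rz(yaw) Ry(pitch) Rx(roll)).
In Python, from bench import * gives the robot as it stands. The module is installed in compiled form; this text tells all that it offers.
- The arm moves only by the tool apply_moves, never from a script. Its argument "targets" is text: rows parted by semicolons, each of 7 numbers parted by spaces: the turn, a rotation vector about the tool's x, y, z in rad, then the shift along the tool's x, y, z in cm, then the finger opening in cm, from 0 to 8.54. A call has exactly 5 rows; each row is the pose to reach, as a shift and turn from the pose commanded when the call began, along the tool's axes at that moment; what a row does not reach only later rows make up. A row lasts 1/10 s, in which the tool goes at most 50 mm and 8.59 degrees, less where a joint would pass 70% of its speed; a pose out of reach is approached as far as the arm can. A call with a gripper value outside its range is refused whole. The fingers move at their own pace and stop on an object; "force" is the grip in N (left out, the last holds). Time passes only in rows, so rows that repeat a pose let the fingers close, or fill a call up. It gives the time, the measured TCP pose, the force and the opening at its end, in the units of the state.
- sense(): the state, without advancing time (a new reading comes with each control period).
- snapshot(name): name is "scene" or "top" or "wrist"; returns the picture (400x640x3 uint8, red, green, blue); there is no depth.
- camera_model(name): a dict with "fx", "fy", "cx", "cy" (pixels), "k1" (the pictures are not rectified: a ray, as slopes to the right and down, at radius r is drawn at 1 + k1 r^2 times it, then the intrinsics apply), "position" and "attitude" of the camera in the world; the wrist camera has in their place "T_tool_cam" (4x4, takes a point from camera to tool coordinates, whose origin is the TCP and whose axes are the tool frame's). Camera axes: x right, y up, looking along -z (the intrinsics and any distortion apply to the point x, -y, -z); pixel columns grow to the right and rows downward; lengths in mm; the calibration is good to about 2 mm. A picture is of the moment at which its call begins: read the wrist's pose just before it. camera_model takes no time and is no camera call.
- hand_in(): hands the job in, once; it reports no verdict.
Trained networks look in the newest picture that a camera, given by its name, has taken for a name from the list of things; names that differ only in an ending like _2 or _b are one class to them, and where a whole thing is asked for, a point or a joint stands for the part that bears it (a point fixed in the world has none). Each returns a list of dicts, best first, with "confidence" (0 to 1); they miss things now and then, are a little off and sometimes report something else, mostly with a low value. They report only what shows in the picture. A call takes as long as a camera call. They do not tell look-alikes from the thing itself.
- recognise(camera, query): "at" ([row, column] in pixels, amid what is visible of it).
- place_of(camera, query): "at" ([row, column] in pixels: a listed point, or the origin of a listed thing).
The state is a dict: "time": time; "joint_pos": joint angles; "qd": joint speeds; "joint_efforts": joint torques, N m; "tool_pos": TCP position; "tcp_rot": TCP orientation; "ft_force": force on the tool from outside, world axes, zero at the start; "wrist_torque": the same for the moment, N m; "finger_gap": finger opening in mm.
Only numpy, scipy, OpenCV 4.12 (cv2) and the standard library are available. Lean on these libraries where they do the work, as an engineer would, in place of code of your own. Each camera call takes 0.05 s, during which the arm holds its last target. There are 200 camera calls.

## Working session

There is one attempt and no reset: what is moved stays moved. The work goes in short steps, Python scripts to look and compute and a tool call to move; the robot and the scene stay as the last step left them, time stands still between calls to the robot, and variables do not carry over. Pictures are saved under pics/ and viewed, about 8 in all and at most 12, crops included, and the job is handed in when it is done.

Besides the shell and the picture viewer there is one more tool, called after ">>>" as name(argument=value, ...) on one line, values as JSON. apply_moves: Moves the arm, as the interface text tells. Its arguments: {"type":"object","properties":{"targets":{"type":"string"},"force":{"type":"number"}},"required":["targets"]}

```bash
mkdir -p pics; ls; python3 - <<'E'
from bench import *
import cv2, numpy as np
print(sense())
for c in ("scene","top","wrist"):
    im=snapshot(c); cv2.imwrite(f"pics/{c}0.png",im[:,:,::-1])
    print(c,camera_model(c))
    for q in ("gauge_center","go_tip","nogo_tip","bore_center","mouth_left","mouth_right","rest_center"):
        print(q,[(np.round(d["at"],1).tolist(),round(d["confidence"],2)) for d in place_of(c,q)][:4])
E
```

```text
pics
{'time': 0.0, 'joint_pos': array([ 6.97624875e+01,  7.51485329e+00,  8.53307098e+01,  3.62643552e-04,
        8.72622446e+01, -4.89218393e+00]), 'qd': array([ 0.01163062,  0.00712174, -0.06119014,  0.00033463, -0.04847887,
        0.01377356]), 'joint_efforts': array([ 8.52688117e-04, -5.69406223e+01, -5.00544047e+01, -2.89044856e-04,
        1.47302588e-02, -2.35202185e-05]), 'tool_pos': array([158.55321775, 578.08687793, 230.23339009]), 'tcp_rot': array([-1.79990445e+02,  1.07384048e-01,  7.46546627e+01]), 'ft_force': array([-0.06804745, -0.48915025, -0.29816051]), 'wrist_torque': array([-0.05538134, -0.02506349,  0.00407823]), 'finger_gap': 85.88873462031498}
scene {'fx': 448.4506524051381, 'fy': 448.4506524051381, 'cx': 317.760264621919, 'cy': 200.40969588959615, 'k1': -0.07426134509287889, 'position': array([1338.11269508,  294.09156895, 1005.96545036]), 'attitude': array([ 42.14177542,  -1.05736326, 108.70726169])}
gauge_center [([240.8, 302.1], 0.63), ([163.2, 247.6], 0.59)]
go_tip [([238.4, 279.6], 0.82), ([201.4, 261.7], 0.64), ([155.4, 260.6], 0.49)]
nogo_tip [([182.2,
[... 927 characters left out ...]
9], 0.22)]
mouth_right [([228.3, 253.3], 0.67)]
rest_center [([212.1, 419.0], 0.71), ([294.3, 205.6], 0.6)]
wrist {'fx': 321.44191588191075, 'fy': 321.44191588191075, 'cx': 320.00871522734207, 'cy': 196.84816078957576, 'k1': -0.059168966748646835, 'T_tool_cam': array([[ 9.99999317e-01,  8.77686354e-04,  7.72180614e-04,
        -1.62731125e-01],
       [ 1.05642319e-03, -9.61318992e-01, -2.75435436e-01,
        -7.02716460e+01],
       [ 5.00565966e-04,  2.75436063e-01, -9.61319262e-01,
        -1.43840663e+02],
       [ 0.00000000e+00,  0.00000000e+00,  0.00000000e+00,
         1.00000000e+00]])}
gauge_center []
go_tip []
nogo_tip []
bore_center []
mouth_left []
mouth_right []
rest_center []
```

View pics/top0.png

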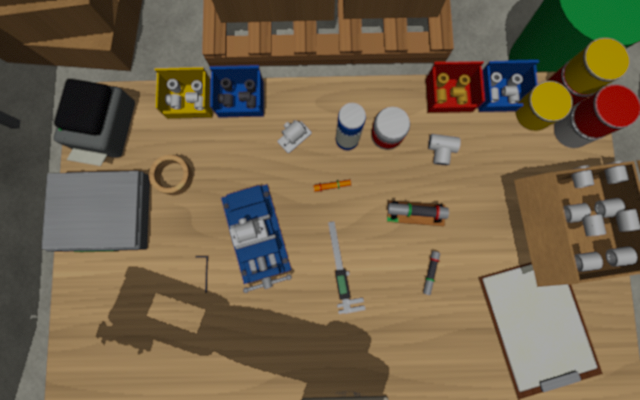

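View pics/scene0.png

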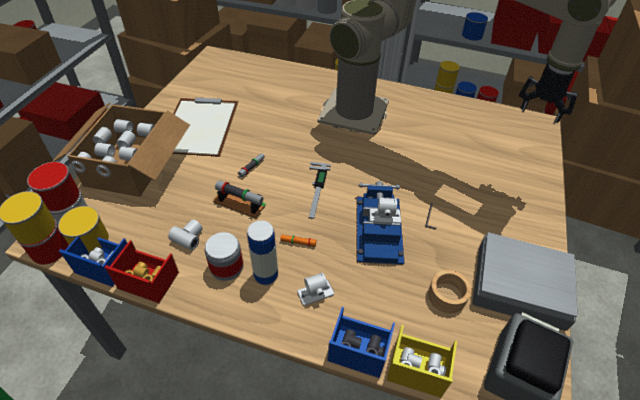

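```bash
cat > h.py <<'E'
from bench import *
import cv2, numpy as np
from scipy.spatial.transform import Rotation as R
def cam(c,s=None):
    m=camera_model(c)
    if c=="wrist":
        s=s or sense(); T=np.eye(4); T[:3,:3]=R.from_euler("xyz",s["tcp_rot"],degrees=True).as_matrix(); T[:3,3]=s["tool_pos"]
        T=T@m["T_tool_cam"]; return m,T[:3,:3],T[:3,3]
    return m,R.from_euler("xyz",m["attitude"],degrees=True).as_matrix(),np.array(m["position"])
def proj(c,P,s=None,C=None):
    m,A,o=C or cam(c,s); p=(np.atleast_2d(P)-o)@A; x=p[:,0]/-p[:,2]; y=-p[:,1]/-p[:,2]; k=1+m["k1"]*(x*x+y*y)
    return np.c_[m["cy"]+m["fy"]*y*k, m["cx"]+m["fx"]*x*k]   # row, col
def ray(c,at,s=None,C=None):
    m,A,o=C or cam(c,s); u=np.array([(at[1]-m["cx"])/m["fx"],(at[0]-m["cy"])/m["fy"]]); d=u.copy()
    for _ in range(20): d=u/(1+m["k1"]*d@d)
    v=A@np.array([d[0],-d[1],-1]); return o,v/np.linalg.norm(v)
def onz(c,at,z,s=None,C=None):
    o,v=ray(c,at,s,C); return o+v*(z-o[2])/v[2]
def tri(*rs):
    M=sum(np.eye(3)-np.outer(v,v) for o,v in rs); b=sum((np.eye(3)-np.outer(v,v))@o for o,v in rs); p=np.linalg.solve(M,b)
    return p,[np.linalg.norm(np.cross(p-o,v)).round(1) for o,v in rs]
E
python3 - <<'E'
from h import *
np.set_printoptions(precision=1,suppress=True)
for n,t,s,z in [("center",[214.4,423.1],[191.8,235.6],52),("go",[208.4,391],[201.4,261.7],52),("nogo",[212.9,446.1],[182.2,218.6],52),("bore",[233.9,247.3],[206.5,390.4],101)]:
    print(n,tri(ray("top",t),ray("scene",s)),onz("top",t,z),onz("scene",s,z))
print("small",onz("top",[254.2,436.7],10),onz("top",[294.8,425.8],10))
print("can,tin",onz("top",[110,350],190),onz("top",[112,394],100))
print("ml mr",onz("top",[234,238],101),onz("top",[228.3,253.3],101))
a=cv2.imread("pics/top0.png")[150:310,200:460]; cv2.imwrite("pics/c1.png",cv2.resize(a,(780,480),interpolation=cv2.INTER_CUBIC))
E
```

```text
center (array([ 552.2, -211.5,   38.3]), [np.float64(1.8), np.float64(1.8)]) [ 551.3 -209.9   52. ] [ 563.2 -202.5   52. ]
go (array([ 567.2, -125.3,   44.9]), [np.float64(6.2), np.float64(6.2)]) [ 568.1 -130.1   52. ] [ 572.2 -115.9   52. ]
nogo (array([ 552.4, -263.6,   61.1]), [np.float64(1.5), np.float64(1.5)]) [ 553.8 -267.9   52. ] [ 544.8 -267.3   52. ]
bore (array([507. , 231.3,  92.4]), [np.float64(8.0), np.float64(8.0)]) [508.1 221.9 101. ] [511.9 239.4 101. ]
small [ 452.3 -249.5   10. ] [ 350.8 -215.7   10. ]
can,tin [776.6 -24.1 190. ] [ 802.9 -140.5  100. ]
ml mr [508.3 244.  101. ] [521.1 207.7 101. ]
```

View pics/c1.png

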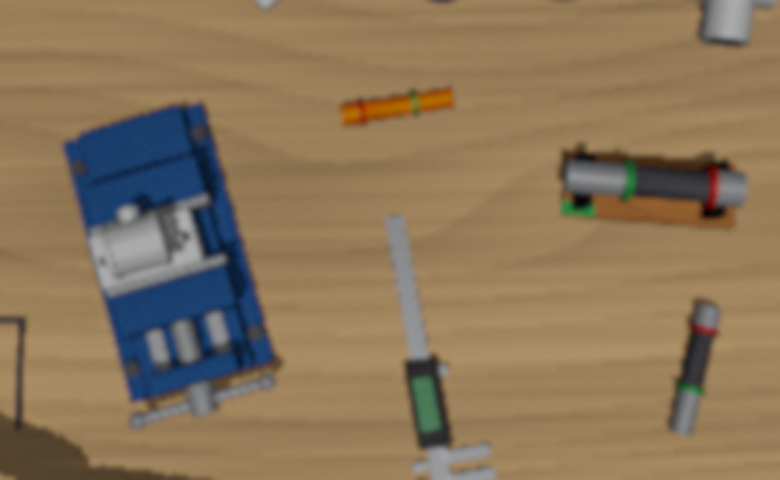

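```bash
cat >> h.py <<'E'
def Rt(psi): return R.from_euler("xyz",[180,0,psi],degrees=True)
def delta(p,psi,s=None):
    s=s or sense(); r=R.from_euler("xyz",s["tcp_rot"],degrees=True)
    return np.r_[(r.inv()*Rt(psi)).as_rotvec(), r.inv().apply(np.array(p)-s["tool_pos"])/10].round(3)
def st():
    s=sense(); print("t",s["time"].__round__(2) ,"p",s["tool_pos"].round(2),"r",s["tcp_rot"].round(2),"f",s["ft_force"].round(2),"m",s["wrist_torque"].round(2),"gap",round(s["finger_gap"],2)); return s
def shot(c,f):
    s=sense(); im=snapshot(c)[:,:,::-1].copy(); cv2.imwrite(f"pics/{f}.png",im); return s,im
def nets(c,qs,n=3):
    for q in qs: print(q,[(np.round(d["at"],1).tolist(),round(d["confidence"],2)) for d in place_of(c,q)][:n])
np.set_printoptions(precision=2,suppress=True)
E
python3 -c "
from h import *
st(); print(delta([484,323,180],15))
print('above gauge', proj('top',[557,-212,52]))"
```

```text
t 1.2 p [158.74 578.6  231.26] r [-180.      0.     74.66] f [-0.05 -0.02 -0.67] m [-0.04  0.01 -0.03] gap 85.54
[  0.     0.     1.04 -16.04  38.13   5.13]
above gauge [[212.11 423.8 ]]
```

>>> apply_moves(targets="0 0 0.104 -1.6 3.8 0.5 8.5;0 0 0.208 -3.2 7.6 1 8.5;0 0 0.312 -4.8 11.4 1.5 8.5;0 0 0.416 -6.4 15.2 2 8.5;0 0 0.52 -8 19 2.5 8.5")

```text
time: 1.7
tool_pos: [321.9, 450.1, 206.3]
tcp_rot: [-180.0, -0.0, 44.6]
ft_force: [0.2, 0.7, 0.4]
finger_gap: 85.0
```

```bash
python3 -c "
from h import *
st(); print(delta([484,323,180],15))"
```

```text
t 1.7 p [321.86 450.13 206.26] r [-180.     -0.03   44.63] f [0.18 0.73 0.39] m [ 0.01  0.02 -0.04] gap 85.05
[-0.   -0.    0.52  2.6  20.44  2.63]
```

>>> apply_moves(targets="0 0 0.104 0.5 4.1 0.5 8.5;0 0 0.208 1 8.2 1.1 8.5;0 0 0.312 1.6 12.3 1.6 8.5;0 0 0.416 2.1 16.4 2.1 8.5;0 0 0.52 2.6 20.4 2.6 8.5")

```text
time: 2.2
tool_pos: [484.5, 323.7, 180.3]
tcp_rot: [-180.0, -0.0, 14.8]
ft_force: [0.8, 1.5, -0.0]
finger_gap: 84.8
```

```bash
python3 -c "
from h import *
st(); s,im=shot('wrist','wA'); nets('wrist',['bore_center','mouth_left','mouth_right'])
import pickle; pickle.dump(s,open('sA','wb')); print(s['tool_pos'],s['tcp_rot']);print(delta([536,129,180],15))"
```

```text
t 2.2 p [484.47 323.69 180.3 ] r [-179.99   -0.03   14.81] f [ 0.75  1.53 -0.03] m [ 0.02 -0.03  0.04] gap 84.84
bore_center []
mouth_left [([299.6, 325.8], 0.77)]
mouth_right [([346.2, 323.7], 0.7), ([381.8, 492.2], 0.55)]
[484.47 323.69 180.3 ] [-179.99   -0.03   14.81]
[-0.    0.   -0.    0.02 20.22 -0.  ]
```

View pics/wA.png

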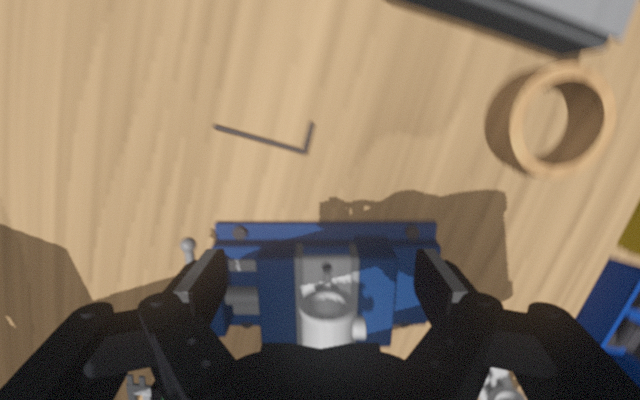

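>>> apply_moves(targets="0 0 0.002 0 5 0 8.5;0 0 0.003 0 10 0 8.5;0 0 0.003 0 15 0 8.5;0 0 0.003 0 20 0 8.5;0 0 0.003 0 20 0 8.5")

```text
time: 2.9
tool_pos: [536.0, 127.7, 180.8]
tcp_rot: [179.9, -0.0, 14.7]
ft_force: [-0.2, 1.1, -0.6]
finger_gap: 85.1
```

```bash
python3 -c "
from h import *
st(); s,im=shot('wrist','wB'); nets('wrist',['bore_center','mouth_left','mouth_right'])
import pickle; pickle.dump(s,open('sB','wb'))
A=cv2.imread('pics/wA.png')
a=cv2.resize(A[210:350,240:420],None,fx=4,fy=4,interpolation=cv2.INTER_CUBIC)[:,:400*2]
b=cv2.resize(im[0:150,240:420],None,fx=4,fy=4,interpolation=cv2.INTER_CUBIC)
cv2.imwrite('pics/cA.png',a); cv2.imwrite('pics/cB.png',b)"
```

```text
t 2.9 p [536.   127.73 180.82] r [179.89  -0.04  14.73] f [-0.19  1.07 -0.61] m [ 0.1   0.01 -0.04] gap 85.1
bore_center [([53.0, 325.7], 0.9)]
mouth_left [([12.2, 328.9], 0.82)]
mouth_right [([89.0, 327.6], 0.58)]
```

View pics/cB.png

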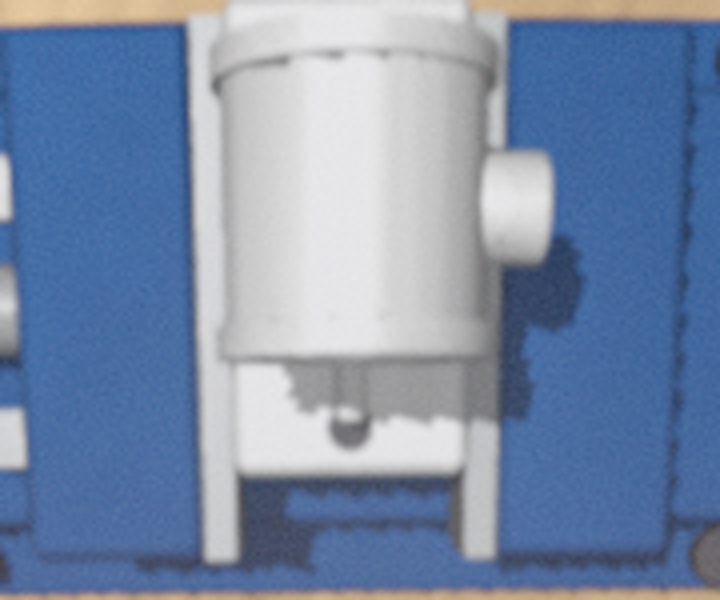

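View pics/cA.png

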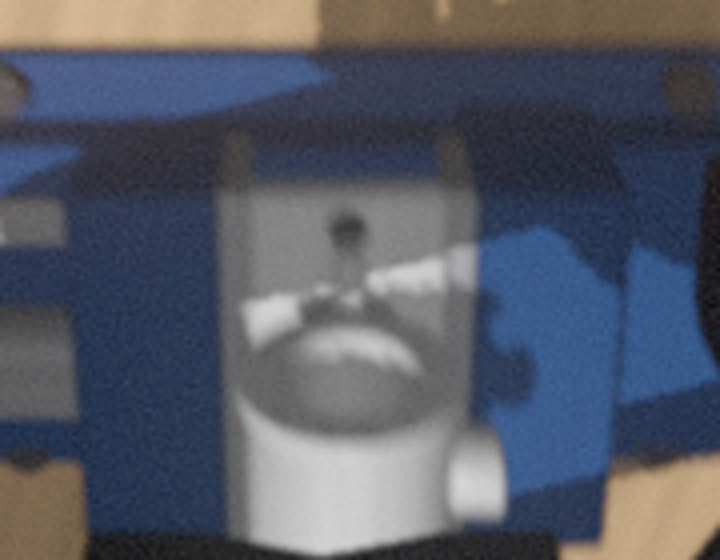

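```bash
cat > fit.py <<'E'
from h import *
import pickle
from scipy.optimize import least_squares
CA=cam("wrist",pickle.load(open("sA","rb"))); CB=cam("wrist",pickle.load(open("sB","rb")))
th=np.linspace(0,2*np.pi,361)
def ring(x,y,z,psi,side,r=22.5):
    a=np.radians(psi); ux=np.array([np.cos(a),np.sin(a),0]); uy=np.array([-np.sin(a),np.cos(a),0])
    return np.array([x,y,z])+side*23*uy+r*(np.cos(th)[:,None]*ux+np.sin(th)[:,None]*[0,0,1])
def res(p):
    A=proj("wrist",ring(*p,1),C=CA); Br=proj("wrist",ring(*p,-1),C=CB); Bl=proj("wrist",ring(*p,1),C=CB)
    return np.array([A[:,1].min()-299.5,A[:,1].max()-350,A[:,0].max()-319.2,
      Br[:,1].min()-294.75,Br[:,1].max()-363.5,Br[:,0].max()-89, Bl[:,1].min()-292.75,Bl[:,1].max()-364])
if __name__=="__main__":
    f=least_squares(res,[510,226,101,15]); print(f.x,res(f.x)); 
    J=np.linalg.inv(f.jac.T@f.jac); print(np.sqrt(np.diag(J))*.5)
    print(delta([557,-212,150],-6))
E
python3 fit.py
```

```text
[514.43 228.75 105.98  16.21] [-2.29  4.85 -1.35 -0.57  0.35  1.33 -1.91  0.09]
[0.16 0.3  0.61 0.35]
[-0.   -0.    0.37 -6.79 33.95  3.03]
```

```bash
python3 - <<'E'
from fit import *
w=np.array([0,0,1,1,1,1,.5,1])
f=least_squares(lambda p:w*res(p),[510,226,101,15]); print(f.x,res(f.x))
# net points
print(tri(ray("wrist",[299.6,325.8],C=CA),ray("wrist",[12.2,328.9],C=CB)),"left")
# vise top front edge yaw from A: row 223 at col 217 and 437
a,b=[onz("wrist",[222.5,c],62,C=CA) for c in (217,437)]; print(np.degrees(np.arctan2(*(b-a)[1::-1])))
# bracket rails sides in B: left rail outer edge crop (190,100)->(203,560)
for c in (((25,287.5),(140,290.75)),((25,367),(140,364.5))):
    a,b=[onz("wrist",q,63,C=CB) for q in c]; print(a,b,np.degrees(np.arctan2(*(a-b)[1::-1]))-90)
E
```

```text
[514.32 229.25 107.66  16.13] [-2.38  5.17 -0.48 -0.79  0.72  0.45 -2.07  0.58]
(array([508.47, 250.69, 105.47]), [np.float64(0.5), np.float64(0.5)]) left
14.755650043313084
[479.71 245.23  63.  ] [501.95 162.64  63.  ] 15.073612095950097
[537.02 260.32  63.  ] [559.58 177.77  63.  ] 15.285411283803555
```

>>> apply_moves(targets="0 0 0.08 -1.4 5 0.6 8.5;0 0 0.15 -2.8 10 1.2 8.5;0 0 0.23 -4.2 15 1.8 8.5;0 0 0.3 -5.4 20 2.4 8.5;0 0 0.37 -6.2 25 2.9 8.5")

```text
time: 3.6
tool_pos: [538.7, -115.8, 152.2]
tcp_rot: [-180.0, -0.0, -6.2]
ft_force: [1.5, -0.1, -0.1]
finger_gap: 84.9
```

```bash
python3 - <<'E'
from h import *
import pickle
s,im=shot('wrist','wG1'); pickle.dump(s,open('sG1','wb')); st(); C=cam("wrist",s)
for q in ["gauge_center","go_tip","nogo_tip","go_seat"]:
    for d in place_of("wrist",q)[:2]: print(q,np.round(d["at"],1),round(d["confidence"],2),onz("wrist",d["at"],52,C=C))
print(delta([557,-212,150],-6))
cv2.imwrite("pics/cG1.png",cv2.resize(im[150:400,170:470],None,fx=2.6,fy=2.4,interpolation=cv2.INTER_CUBIC))
E
```

```text
t 3.65 p [ 538.57 -123.18  151.47] r [179.78  -0.02  -6.72] f [-3.97 -4.48  0.25] m [-0.11  0.09 -0.01] gap 84.68
gauge_center [  0.8 421. ] 0.96 [622.84  16.18  52.  ]
gauge_center [293.2 356.8] 0.9 [ 560.45 -206.21   52.  ]
go_tip [200.7 358.8] 0.74 [ 568.44 -122.5    52.  ]
go_tip [299.6 150.9] 0.55 [ 377.48 -194.38   52.  ]
nogo_tip [355.1 356. ] 0.97 [ 554.78 -273.06   52.  ]
nogo_tip [315.4 255.4] 0.88 [ 468.62 -219.33   52.  ]
go_seat [ 37.4 432.6] 0.79 [629.99  -8.35  52.  ]
go_seat [254.5 357.7] 0.74 [ 563.99 -169.22   52.  ]
[-0.    0.   -0.    2.85  9.48  0.21]
```

View pics/cG1.png

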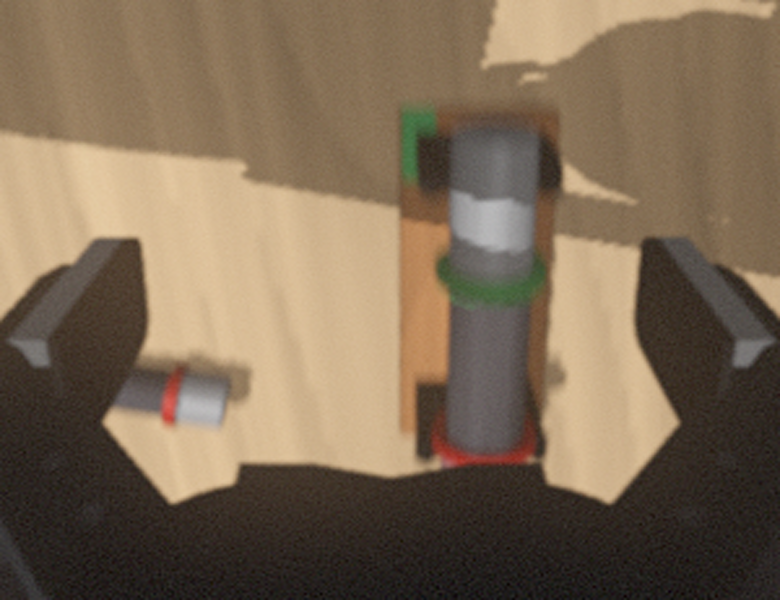

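```bash
python3 - <<'E'
from h import *
st(); print(delta([560.5,-208.2,100],-5.2))
E
```

```text
t 3.85 p [ 538.86 -114.69  152.16] r [-179.96    0.02   -6.19] f [ 0.16  0.9  -0.74] m [-0.05  0.02  0.  ] gap 85.18
[-0.    0.   -0.02  3.16  9.07  5.21]
```

>>> apply_moves(targets="0 0 -0.01 1.2 3.6 1.6 8.5;0 0 -0.02 2.4 7 3.2 8.5;0 0 -0.017 3.16 9.07 5.2 8.5;0 0 -0.017 3.16 9.07 5.2 8.5;0 0 -0.017 3.16 9.07 5.2 8.5")

```text
time: 4.35
tool_pos: [560.2, -207.7, 99.8]
tcp_rot: [-179.9, 0.1, -5.2]
ft_force: [-0.6, 0.3, -0.7]
finger_gap: 85.4
```

```bash
python3 - <<'E'
from h import *
import pickle
s,im=shot('wrist','wG2'); pickle.dump(s,open('sG2','wb')); st(); C=cam("wrist",s)
for q in ["gauge_center","go_tip","nogo_tip","go_seat"]:
    for d in place_of("wrist",q)[:2]: print(q,np.round(d["at"],1),round(d["confidence"],2),onz("wrist",d["at"],52,C=C))
print(delta([560.5,-208.2,33],-5.2))
# expected silhouette
g=lambda t: np.array([560.5,-208.2,52])+t*np.array([.0906,.9959,0])
print(proj("wrist",[g(86),g(38),g(0),g(-38)],C=C))
cv2.imwrite("pics/cG2.png",cv2.resize(im[100:400,200:460],None,fx=2.6,fy=2,interpolation=cv2.INTER_CUBIC))
E
```

```text
t 4.4 p [ 560.7  -207.76  100.67] r [-179.97   -0.     -5.17] f [0.07 0.31 0.54] m [0.01 0.04 0.  ] gap 85.35
gauge_center [247.9 137.5] 0.86 [ 436.82 -217.06   52.  ]
go_tip [ 74.  321.5] 0.68 [ 568.56 -121.22   52.  ]
go_tip [232.5  62.8] 0.58 [ 386.85 -201.98   52.  ]
nogo_tip [304.7 316.4] 0.89 [ 551.53 -269.93   52.  ]
nogo_tip [260.  196.7] 0.73 [ 475.32 -228.99   52.  ]
go_seat [158.3 322.3] 0.96 [ 564.7  -169.03   52.  ]
go_seat [240.  108.2] 0.57 [ 417.88 -209.83   52.  ]
[ 0.   -0.   -0.   -0.06 -0.07  6.85]
[[ 76.51 321.23]
 [160.6  321.24]
 [220.08 321.24]
 [273.53 321.23]]
```

View pics/cG2.png

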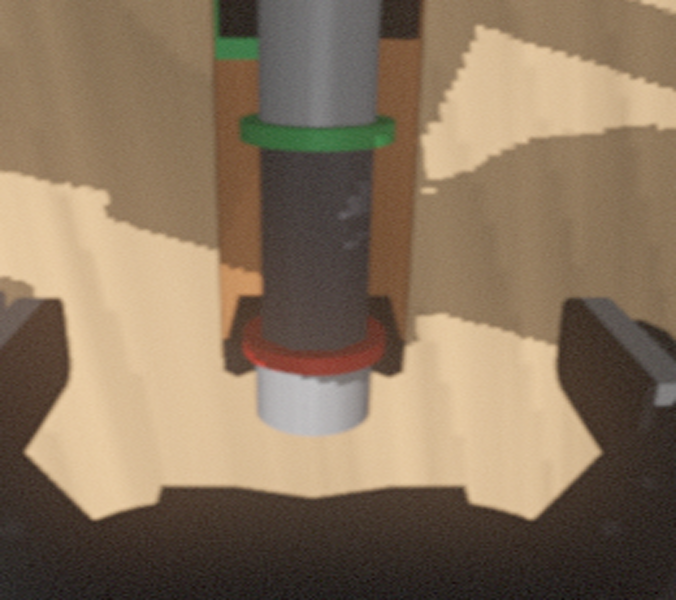

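```bash
python3 - <<'E'
from h import *
st(); st(); print(delta([560.5,-207.5,32],-6))
for at in ([165,322.3],[269,320.8],[105,323.0],[300,320.4]): print(onz("wrist",at,52))
E
```

```text
t 4.6 p [ 560.94 -208.87  101.52] r [179.97  -0.1   -5.22] f [-0.    0.5   0.83] m [-0.02 -0.02 -0.  ] gap 85.1
t 4.6 p [ 560.94 -208.87  101.52] r [179.97  -0.1   -5.22] f [-0.    0.5   0.83] m [-0.02 -0.02 -0.  ] gap 85.1
[ 0.   -0.    0.01 -0.07 -0.14  6.95]
[ 565.17 -174.62   52.  ]
[ 557.81 -244.85   52.  ]
[ 568.77 -139.45   52.  ]
[ 555.33 -268.87   52.  ]
```

```bash
cat > log.txt <<'E'
0 0 0.52 -8 19 2.5
0 0 0.52 2.6 20.4 2.6
0 0 0.003 0 20 0
0 0 0.37 -6.2 25 2.9
0 0 -0.017 3.16 9.07 5.2
E
cat >> h.py <<'E'
def cmd(extra=()):
    p=np.array([158.744,578.624,231.292]); r=Rt(74.656)
    rows=[l for l in open("log.txt").read().splitlines() if l.strip()]
    for l in rows:
        v=np.array(l.split(),float); p=p+r.apply(v[3:6]*10); r=r*R.from_rotvec(v[:3])
    return p,r
def log(*rows): open("log.txt","a").write("".join(r+"\n" for r in rows))
def cdelta(pt,psi):
    p,r=cmd(); return np.r_[(r.inv()*Rt(psi)).as_rotvec(), r.inv().apply(np.array(pt)-p)/10].round(3)
E
python3 - <<'E'
from h import *
p,r=cmd(); print(p,r.as_euler("xyz",degrees=True)); print(cdelta([560.5,-207.5,32],-6))
E
```

```text
[ 560.93 -219.34   99.29] [180.    -0.    -5.33]
[-0.   -0.    0.01 -0.15 -1.18  6.73]
```

>>> apply_moves(targets="0 0 0.013 0 -0.05 2.5 8.5;0 0 0.013 0 -0.05 5 8.5;0 0 0.013 0 -0.05 6.8 8.5;0 0 0.013 0 -0.05 6.8 8.5;0 0 0.013 0 -0.05 6.8 8.5")

```text
time: 5.1
tool_pos: [560.4, -209.2, 32.9]
tcp_rot: [180.0, -0.0, -6.0]
ft_force: [0.1, 0.4, 0.5]
finger_gap: 85.2
```

```bash
cat >> h.py <<'E'
def avg(n=6):
    P=[]
    for i in range(n):
        snapshot("wrist"); s=sense(); P.append(np.r_[s["tool_pos"],s["tcp_rot"]%360,s["ft_force"],s["wrist_torque"],s["finger_gap"]])
    P=np.array(P); print("t",round(s["time"],2)); print("avg",P.mean(0).round(2)); print("sd ",P.std(0).round(2)); return P.mean(0)
E
python3 - <<'E'
from h import *
avg()
E
```

```text
t 5.4
avg [ 561.22 -209.85   33.93  179.95  359.86  353.94    0.18    0.02   -0.26
    0.     -0.02    0.02   84.92]
sd  [0.2  0.12 0.26 0.01 0.02 0.01 0.46 0.3  0.45 0.01 0.03 0.03 0.1 ]
```

>>> apply_moves(targets="0 0 0 0 -0.1 0.2 8.5;0 0 0 0 -0.1 0.2 2;0 0 0 0 -0.1 0.2 2;0 0 0 0 -0.1 0.2 2;0 0 0 0 -0.1 0.2 2", force=80)

```text
time: 5.9
tool_pos: [560.2, -208.5, 30.2]
tcp_rot: [-180.0, 0.0, -6.1]
ft_force: [0.1, 0.5, -0.5]
finger_gap: 28.0
```

>>> apply_moves(targets="0 0 0 0 0 0 2;0 0 0 0 0 0 2;0 0 0 0 0 0 2;0 0 0 0 0 0 2;0 0 0 0 0 0 2")

```text
time: 6.4
tool_pos: [560.7, -208.6, 30.5]
tcp_rot: [180.0, -0.1, -6.1]
ft_force: [3.4, -0.0, 1.6]
finger_gap: 24.4
```

```bash
python3 - <<'E'
from h import *
avg(4)
E
```

```text
t 6.6
avg [ 560.62 -208.61   30.51  179.99  359.95  353.93    3.05   -0.08    0.69
   -0.01   -0.55    0.1    24.68]
sd  [0.01 0.02 0.02 0.   0.   0.   0.25 0.43 0.42 0.01 0.04 0.03 0.25]
```

>>> apply_moves(targets="0 0 0 0 0 -1 2;0 0 0 0 0 -3 2;0 0 0 0 0 -6 2;0 0 0 0 0 -9 2;0 0 0 0 0 -10 2")

```text
time: 7.1
tool_pos: [561.1, -209.1, 133.5]
tcp_rot: [179.9, -0.2, -6.1]
ft_force: [0.8, -1.4, -4.0]
finger_gap: 24.7
```

```bash
python3 - <<'E'
from h import *
avg(3); print(delta([551,95,90],15.1)); nets("wrist",["gauge_center","go_tip","go_seat"],2)
E
```

```text
t 7.25
avg [ 560.75 -208.88  131.8   179.95  239.9   353.92   -0.04   -0.51   -4.08
   -0.02   -0.     -0.02   24.74]
sd  [  0.65   0.31   1.67   0.04 169.61   0.     0.74   0.4    1.04   0.01
   0.05   0.01   0.2 ]
[ -0.     0.    -0.37  -4.1  -30.08   3.98]
gauge_center [([235.1, 153.8], 0.77), ([272.4, 319.5], 0.63)]
go_tip [([218.1, 88.9], 0.9), ([55.3, 317.4], 0.59)]
go_seat [([226.0, 129.4], 0.65), ([187.2, 321.7], 0.63)]
```

>>> apply_moves(targets="0 0 -0.04 -0.3 -2.4 0 2;0 0 -0.08 -0.8 -6.4 0 2;0 0 -0.13 -1.4 -10.4 0 2;0 0 -0.18 -2 -14.4 0 2;0 0 -0.23 -2.5 -18.4 0 2")

```text
time: 7.9
tool_pos: [553.3, -21.3, 128.3]
tcp_rot: [-180.0, 0.2, 7.2]
ft_force: [0.5, 0.2, -4.3]
finger_gap: 25.0
```

```bash
python3 - <<'E'
from h import *
st(); print(delta([551,95,90],15.1))
E
```

```text
t 7.9 p [553.31 -21.29 128.26] r [-179.95    0.18    7.2 ] f [ 0.51  0.18 -4.3 ] m [-0.01 -0.06  0.02] gap 25.0
[ -0.     0.    -0.14   1.24 -11.56   3.83]
```

>>> apply_moves(targets="0 0 -0.04 0.3 -3 0.8 2;0 0 -0.08 0.6 -6 1.6 2;0 0 -0.11 0.9 -9 2.6 2;0 0 -0.137 1.2 -11 3.8 2;0 0 -0.137 1.2 -11 3.8 2")

```text
time: 8.4
tool_pos: [550.2, 90.2, 88.3]
tcp_rot: [-179.9, 0.3, 15.2]
ft_force: [-1.2, -0.7, -4.5]
finger_gap: 24.5
```

```bash
python3 - <<'E'
from h import *
avg(4)
s,im=shot("wrist","wC"); C=cam("wrist",s)
nets("wrist",["go_tip","mouth_right","bore_center"],2)
cv2.imwrite("pics/cC.png",cv2.resize(im[0:300,220:420],None,fx=3,fy=2,interpolation=cv2.INTER_CUBIC))
E
```

```text
t 8.6
avg [552.02  87.76  90.73 180.01   0.16  14.99  -0.31  -0.25  -3.68  -0.
  -0.01  -0.    24.67]
sd  [0.78 0.66 0.93 0.03 0.09 0.06 0.43 0.39 0.59 0.04 0.02 0.02 0.19]
go_tip [([51.5, 317.9], 0.59)]
mouth_right []
bore_center [([271.8, 318.0], 0.47)]
```

View pics/cC.png

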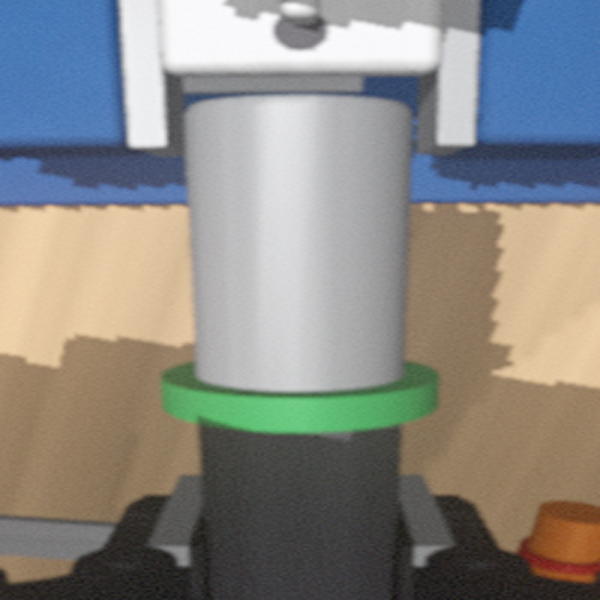

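```bash
cat > log.txt <<'E'
0 0 0 0 0 -10
0 0 -0.23 -2.5 -18.4 0
0 0 -0.137 1.2 -11 3.8
E
sed -i 's/p=np.array(\[158.744,578.624,231.292\]); r=Rt(74.656)/p=np.array([560.62,-208.61,30.51]); r=Rt(-6.07)/' h.py
python3 - <<'E'
from h import *
p,r=cmd(); print("cmd",p,r.as_euler("xyz",degrees=True)); avg(3)
s,im=shot("wrist","wC2"); C=cam("wrist",s); st()
b=im.astype(float)
# white-ness rails: use red channel (blue vise has low red)
for r0,r1 in ((5,20),(25,40),(45,60)):
    g=cv2.GaussianBlur(b[r0:r1,:,2].mean(0)[None],(0,0),1)[0]; d=np.gradient(g); 
    i=[k for k in range(230,420) if abs(d[k])>6 and abs(d[k])>=max(abs(d[k-2:k+3]))]
    print("foot rows",r0,r1,[(k+ (d[k-1]-d[k+1])/(2*(d[k-1]-2*d[k]+d[k+1])),d[k].round(0)) for k in i])
for r0,r1 in ((60,68),(80,95),(110,125),(140,160),(165,180),(186,202)):
    g=cv2.GaussianBlur(b[r0:r1].mean((0,2))[None],(0,0),1)[0]; d=np.gradient(g)
    i=[k for k in range(260,380) if abs(d[k])>4 and abs(d[k])>=max(abs(d[k-2:k+3]))]
    print("gauge",r0,r1,[(round(k+ (d[k-1]-d[k+1])/(2*(d[k-1]-2*d[k]+d[k+1])),2),d[k].round(0)) for k in i])
E
```

```text
cmd [553.51  87.64  92.51] [180.     0.    14.96]
t 8.95
avg [553.45  87.21  92.6  179.99 359.97  14.9   -0.16  -0.37  -4.31  -0.01
   0.01   0.02  24.71]
sd  [0.05 0.09 0.05 0.   0.   0.01 0.03 0.12 0.59 0.02 0.01 0.03 0.25]
t 9.0 p [553.33  87.43  92.46] r [180.    -0.02  14.92] f [ 0.37  0.25 -3.98] m [ 0.01  0.01 -0.03] gap 24.42
foot rows 5 20 [(np.float64(258.7882066788761), np.float64(50.0)), (np.float64(273.8512510666783), np.float64(8.0)), (np.float64(297.06482869453237), np.float64(-7.0)), (np.float64(310.1873728315891), np.float64(-24.0)), (np.float64(322.20165315383286), np.float64(-7.0)), (np.float64(326.85817993439053), np.float64(23.0)), (np.float64(364.0076977705808), np.float64(-13.0)), (np.float64(378.00278278761925), np.float64(-29.0))]
foot rows 25 40 [(np.float64(259.57185477609886), np.float64(45.0)), (np.float64(272.02852250382256), np.float64(-12.0)), (np.float64(361.6045789526173), np.float64(-8.0)), (np.float64(365.5373927706196), np.float64(11.0)), (np.float64(377.7331466401568), np.float64(-39.0))]
foot rows 45 60 [(np.float64(260.43492430565743), np.float
[... 662 characters left out ...]
 80 95 [(np.float64(281.89), np.float64(17.0)), (np.float64(305.76), np.float64(5.0)), (np.float64(324.28), np.float64(-4.0)), (np.float64(353.29), np.float64(-6.0)), (np.float64(363.01), np.float64(-6.0))]
gauge 110 125 [(np.float64(282.15), np.float64(-8.0)), (np.float64(286.25), np.float64(4.0)), (np.float64(305.5), np.float64(5.0)), (np.float64(352.92), np.float64(-7.0))]
gauge 140 160 [(np.float64(283.48), np.float64(-8.0)), (np.float64(351.92), np.float64(-7.0))]
gauge 165 180 [(np.float64(286.83), np.float64(5.0)), (np.float64(351.27), np.float64(-7.0))]
gauge 186 202 [(np.float64(273.36), np.float64(-6.0)), (np.float64(285.61), np.float64(6.0)), (np.float64(366.01), np.float64(9.0))]
```

```bash
python3 - <<'E'
from h import *
print(cdelta([547.0,113.65,81.5],15.3))
E
```

```text
[-0.    0.   -0.01  0.04 -2.68  1.1 ]
```

>>> apply_moves(targets="0 0 -0.006 0 -0.7 0.3 2;0 0 -0.006 0 -1.5 0.6 2;0 0 -0.006 0 -2.2 0.9 2;0 0 -0.006 0.04 -2.7 1.1 2;0 0 -0.006 0.04 -2.7 1.1 2")

```text
time: 9.5
tool_pos: [545.9, 114.9, 80.6]
tcp_rot: [-180.0, 0.1, 15.4]
ft_force: [0.5, -0.5, -4.4]
finger_gap: 24.6
```

```bash
python3 - <<'E'
from h import *
log("0 0 -0.006 0.04 -2.7 1.1"); p,r=cmd(); print("cmd",p,r.as_euler("xyz",degrees=True)); avg(7)
s,im=shot("wrist","wD"); st()
cv2.imwrite("pics/cD.png",cv2.resize(im[0:150,220:420],None,fx=4,fy=4,interpolation=cv2.INTER_CUBIC))
E
```

```text
cmd [546.93 113.83  81.51] [180.    0.   15.3]
t 9.85
avg [546.64 113.95  81.3  179.99 257.14  15.31   0.24  -0.23  -3.54  -0.02
   0.01   0.    24.6 ]
sd  [  0.2    0.26   0.19   0.   162.61   0.03   0.32   0.74   0.45   0.02
   0.02   0.04   0.21]
t 9.9 p [546.76 113.72  81.4 ] r [180.    -0.01  15.28] f [ 0.78  0.24 -3.59] m [-0.05  0.02 -0.  ] gap 24.72
```

View pics/cD.png

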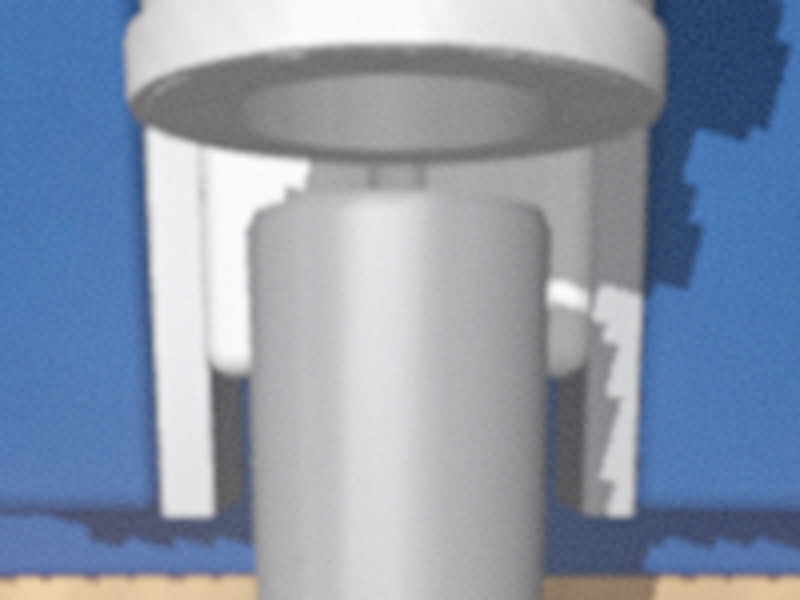

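```bash
cat > rel.py <<'E'
from h import *
from scipy.optimize import least_squares
im=cv2.imread("pics/wD.png").astype(float)
def edge(p,lo,hi,sg):
    d=sg*np.gradient(cv2.GaussianBlur(p[None],(0,0),.8,borderType=cv2.BORDER_REPLICATE)[0]); k=lo+int(np.argmax(d[lo:hi])); return k+(d[k-1]-d[k+1])/(2*(d[k-1]-2*d[k]+d[k+1]))
red=im[:,:,2]
L=min(edge(red[r:r+3].mean(0),240,262,1) for r in range(18,32)); Rr=max(edge(red[r:r+3].mean(0),378,398,-1) for r in range(18,32))
g=im.mean(2); c=g[:,315:323].mean(1)
top=edge(c,6,15,-1); btop=edge(c,14,24,1); bot=edge(c,36,46,1)
print("ring",L,Rr,"rows",top,btop,bot)
rows=np.arange(60,150,6); E=np.array([[edge(g[r:r+5].mean(0),276,292,s1) for s1 in (1,)]+[edge(g[r:r+5].mean(0),347,364,-1)] for r in rows])
E2=np.array([[edge(-g[r:r+5].mean(0),276,292,1), edge(-g[r:r+5].mean(0),347,364,-1)] for r in rows])
print(np.c_[rows+2,E,E2])
E
python3 rel.py
```

```text
ring 250.70536476709248 385.93662233120364 rows 10.595030549984447 18.02735429662864 40.81502496205826
[[ 62.   285.05 353.6  281.16 357.34]
 [ 68.   285.22 353.26 281.42 357.01]
 [ 74.   285.36 352.66 281.66 356.38]
 [ 80.   285.49 353.16 281.81 356.89]
 [ 86.   285.77 352.96 281.95 356.66]
 [ 92.   272.04 353.23 281.17 357.01]
 [ 98.   282.19 355.34 278.09 362.32]
 [104.   282.31 355.11 277.8  361.98]
 [110.   282.55 354.87 276.56 362.24]
 [116.   282.6  354.94 278.34 362.05]
 [122.   282.99 354.63 276.75 361.92]
 [128.   283.   354.6  276.8  361.06]
 [134.   283.21 354.22 279.25 362.05]
 [140.   284.07 353.9  278.26 361.02]
 [146.   286.87 352.26 282.94 356.02]]
```

```bash
cat >> rel.py <<'E'
s={"tool_pos":np.array([546.8,113.8,81.45]),"tcp_rot":np.array([180,0,15.3])}; C=cam("wrist",s)
th=np.linspace(0,2*np.pi,721)
def circ(x,a,z,r,psi=15.5):   # lateral x, along a from TCP, z
    q=np.radians(psi); q0=np.radians(15.3); ux0=np.array([np.cos(q0),np.sin(q0),0]); uy0=np.array([-ux0[1],ux0[0],0])
    ux=np.array([np.cos(q),np.sin(q),0]); o=np.array([546.8,113.8,0])+x*ux0+a*uy0+[0,0,z]
    return proj("wrist",o+r*(np.cos(th)[:,None]*ux+np.sin(th)[:,None]*[0,0,1]),C=C)
for (l,rr) in ((L,Rr),(251.6,386.1)):
    def res(p):
        o=circ(*p,22.5); b=circ(*p,14)
        return [o[:,1].min()-l,o[:,1].max()-rr,o[:,0].min()-top,o[:,0].max()-bot,.7*(b[:,0].min()-btop),.7*(b[:,1].min()-280.4),.7*(b[:,1].max()-356.6)]
    f=least_squares(res,[0,97,103]); print("ring lat,along,z",f.x,"res",np.round(res(f.x),2),"sd",(np.sqrt(np.diag(np.linalg.inv(f.jac.T@f.jac)))*.4).round(2))
# gauge tip: cylinder silhouettes near the tip (row 60) & tip top row
def sil(x,z,t,r=13.5): return circ(x,t,z,r,15.3)
def resg(p):
    x,a,z=p; o=circ(x,a-1.5,z,13.5,15.3); k=circ(x,a,z,12.7,15.3); m=circ(x,a-12,z,13.5,15.3)
    i=lambda c,row: None
    return [o[:,1].min()-281.4,o[:,1].max()-357.2, k[:,0].min()-TR, ]
TR=edge(g[:,316:322].mean(1),40,52,-1); TR2=edge(g[:,316:322].mean(1),40,52,1); print("tip rows",TR,TR2, g[36:56,316:322].mean(1).round(0))
for TR in (45.7,47.5):
    f=least_squares(resg,[0,87,103]); print("tip lat,along,z",f.x,resg(f.x))
E
python3 rel.py | tail -6
```

```text
ring lat,along,z [ -0.83  95.56 105.08] res [ 1.   -0.9  -0.32  0.36  0.12 -2.14  1.99] sd [0.08 0.13 0.45]
ring lat,along,z [ -0.71  95.69 104.56] res [ 0.76 -1.   -0.27  0.28  0.13 -1.77  2.11] sd [0.08 0.13 0.45]
tip rows 44.07669693689767 40.82246862598062 [158. 144. 123. 116. 126. 146. 159. 162. 163. 162. 165. 176. 192. 203.
 212. 220. 224. 224. 224. 224.]
tip lat,along,z [ -0.54  88.47 102.02] [np.float64(-1.1368683772161603e-13), np.float64(-1.7053025658242404e-13), np.float64(1.4210854715202004e-14)]
tip lat,along,z [ -0.55  87.91 102.14] [np.float64(-6.252776074688882e-13), np.float64(-6.252776074688882e-13), np.float64(-2.8421709430404007e-13)]
```

>>> apply_moves(targets="0 0 -0.005 0.02 -0.1 -0.08 2;0 0 -0.005 0.02 -0.2 -0.16 2;0 0 -0.005 0.02 -0.35 -0.16 2;0 0 -0.005 0.02 -0.5 -0.16 2;0 0 -0.005 0.02 -0.6 -0.16 2")

```text
time: 10.4
tool_pos: [545.1, 120.0, 82.8]
tcp_rot: [-180.0, 0.0, 15.6]
ft_force: [-0.0, -0.5, -3.9]
finger_gap: 24.7
```

```bash
python3 - <<'E'
from h import *
log("0 0 -0.005 0.02 -0.6 -0.16"); p,r=cmd(); print("cmd",p,r.as_euler("xyz",degrees=True)); avg(7)
E
```

```text
cmd [545.54 119.67  83.11] [180.     0.    15.59]
t 10.75
avg [545.14 119.86  82.82 180.     0.    15.59   0.34   0.14  -3.88  -0.04
   0.01  -0.01  24.62]
sd  [0.04 0.12 0.01 0.   0.   0.01 0.35 0.47 0.48 0.02 0.02 0.03 0.24]
```

>>> apply_moves(targets="0 0 0 0 -0.03 0 2;0 0 0 0 -0.06 0 2;0 0 0 0 -0.1 0 2;0 0 0 0 -0.1 0 2;0 0 0 0 -0.1 0 2")

```text
time: 11.25
tool_pos: [544.9, 120.8, 82.9]
tcp_rot: [180.0, -0.0, 15.6]
ft_force: [-0.4, 0.2, -3.9]
finger_gap: 24.8
```

>>> apply_moves(targets="0 0 0 0 -0.03 0 2;0 0 0 0 -0.06 0 2;0 0 0 0 -0.1 0 2;0 0 0 0 -0.1 0 2;0 0 0 0 -0.1 0 2")

```text
time: 11.75
tool_pos: [544.7, 121.7, 82.9]
tcp_rot: [180.0, -0.0, 15.6]
ft_force: [0.9, 0.0, -3.4]
finger_gap: 24.5
```

```bash
python3 - <<'E'
from h import *
log("0 0 0 0 -0.2 0"); p,r=cmd(); print("cmd",p); avg(3)
E
```

```text
cmd [545.   121.6   83.11]
t 11.9
avg [544.64 121.71  82.84 180.   120.    15.59  -0.43   0.35  -3.57  -0.02
  -0.01  -0.    24.71]
sd  [  0.01   0.02   0.02   0.   169.7    0.     0.39   0.07   0.55   0.04
   0.03   0.01   0.09]
```

Possibly past the mouth plane or right before it; continue gently.

>>> apply_moves(targets="0 0 0 0 -0.03 0 2;0 0 0 0 -0.06 0 2;0 0 0 0 -0.1 0 2;0 0 0 0 -0.1 0 2;0 0 0 0 -0.1 0 2")

```text
time: 12.4
tool_pos: [544.4, 122.7, 82.9]
tcp_rot: [180.0, -0.0, 15.6]
ft_force: [0.4, 0.7, -3.0]
finger_gap: 24.4
```

```bash
python3 - <<'E'
from h import *
log("0 0 0 0 -0.1 0"); p,r=cmd(); print("cmd",p); avg(2)
E
```

```text
cmd [544.73 122.56  83.11]
t 12.5
avg [544.4  122.67  82.85 180.   360.    15.58  -0.03   0.32  -4.04  -0.03
   0.01  -0.02  24.83]
sd  [0.01 0.   0.01 0.   0.   0.   0.11 0.61 0.69 0.04 0.02 0.04 0.13]
```

>>> apply_moves(targets="0 0 0 0 -0.03 0 2;0 0 0 0 -0.06 0 2;0 0 0 0 -0.1 0 2;0 0 0 0 -0.1 0 2;0 0 0 0 -0.1 0 2")

```text
time: 13.0
tool_pos: [544.1, 123.7, 82.9]
tcp_rot: [-180.0, -0.0, 15.6]
ft_force: [-0.4, -0.1, -3.8]
finger_gap: 24.9
```

```bash
python3 - <<'E'
from h import *
log("0 0 0 0 -0.1 0"); avg(3)
s,im=shot("wrist","wE")
g=im.astype(float).mean(2)[:,314:324].mean(1); print(g[0:60].round(0))
E
```

```text
t 13.15
avg [544.12 123.65  82.84 180.   120.    15.59   0.64   0.2   -4.63  -0.01
  -0.03  -0.    24.68]
sd  [  0.     0.     0.01   0.   169.7    0.     0.16   0.61   0.41   0.05
   0.02   0.01   0.08]
[246. 246. 246. 246. 246. 246. 246. 247. 246. 246. 246. 247. 246. 246.
 246. 246. 247. 247. 246. 246. 246. 247. 247. 246. 247. 246. 246. 246.
 246. 246. 246. 246. 246. 246. 246. 247. 247. 246. 246. 247. 246. 246.
 246. 246. 247. 246. 246. 247. 247. 241. 220. 186. 148. 121. 119. 125.
 131. 135. 139. 138.]
```

>>> apply_moves(targets="0 0 0 0 -0.1 0 2;0 0 0 0 -0.2 0 2;0 0 0 0 -0.3 0 2;0 0 0 0 -0.4 0 2;0 0 0 0 -0.4 0 2")

```text
time: 13.7
tool_pos: [543.0, 127.6, 82.9]
tcp_rot: [-180.0, -0.0, 15.6]
ft_force: [-0.5, 1.0, -4.2]
finger_gap: 24.4
```

```bash
python3 - <<'E'
from h import *
log("0 0 0 0 -0.4 0"); avg(3)
E
```

```text
t 13.85
avg [543.02 127.53  82.83 180.   120.    15.59   0.14  -0.26  -4.19  -0.03
  -0.02   0.02  24.59]
sd  [  0.02   0.04   0.01   0.   169.7    0.     0.22   0.45   0.31   0.03
   0.04   0.02   0.18]
```

Inside, no force. Continue.

>>> apply_moves(targets="0 0 0 0 -0.15 0 2;0 0 0 0 -0.35 0 2;0 0 0 0 -0.6 0 2;0 0 0 0 -0.8 0 2;0 0 0 0 -0.8 0 2")

```text
time: 14.35
tool_pos: [540.8, 135.5, 82.8]
tcp_rot: [-180.0, 0.0, 15.6]
ft_force: [-0.2, 0.0, -3.8]
finger_gap: 24.3
```

```bash
python3 - <<'E'
from h import *
log("0 0 0 0 -0.8 0"); avg(3)
E
```

```text
t 14.5
avg [540.84 135.3   82.84 180.     0.    15.6   -0.17  -0.16  -4.01  -0.02
   0.     0.01  24.59]
sd  [0.02 0.06 0.   0.   0.   0.   0.04 0.63 0.35 0.02 0.03 0.03 0.11]
```

>>> apply_moves(targets="0 0 0 0 -0.15 0 2;0 0 0 0 -0.35 0 2;0 0 0 0 -0.6 0 2;0 0 0 0 -0.8 0 2;0 0 0 0 -0.8 0 2")

```text
time: 15.0
tool_pos: [538.6, 143.3, 82.8]
tcp_rot: [-180.0, 0.0, 15.6]
ft_force: [0.6, 0.9, -4.3]
finger_gap: 24.9
```

```bash
python3 - <<'E'
from h import *
log("0 0 0 0 -0.8 0"); avg(3)
E
```

```text
t 15.15
avg [538.73 142.98  82.85 180.   240.    15.6   -0.21  -0.37  -4.11   0.
  -0.01  -0.01  24.75]
sd  [  0.02   0.07   0.01   0.   169.7    0.     0.18   0.31   0.26   0.04
   0.02   0.03   0.23]
```

>>> apply_moves(targets="0 0 0 0 -0.15 0 2;0 0 0 0 -0.35 0 2;0 0 0 0 -0.6 0 2;0 0 0 0 -0.8 0 2;0 0 0 0 -0.8 0 2")

```text
time: 15.65
tool_pos: [536.5, 150.9, 82.8]
tcp_rot: [-180.0, 0.0, 15.6]
ft_force: [-0.7, 0.0, -4.2]
finger_gap: 24.8
```

```bash
python3 - <<'E'
from h import *
log("0 0 0 0 -0.8 0"); avg(3)
E
```

```text
t 15.8
avg [536.56 150.7   82.84 180.   120.    15.6   -0.04  -0.21  -3.87  -0.03
   0.01   0.01  24.58]
sd  [  0.03   0.08   0.03   0.   169.7    0.     0.5    0.16   0.64   0.01
   0.03   0.03   0.09]
```

>>> apply_moves(targets="0 0 0 0 -0.15 0 2;0 0 0 0 -0.35 0 2;0 0 0 0 -0.6 0 2;0 0 0 0 -0.8 0 2;0 0 0 0 -0.8 0 2")

```text
time: 16.3
tool_pos: [534.3, 158.7, 82.8]
tcp_rot: [-180.0, 0.0, 15.6]
ft_force: [0.0, 0.1, -4.7]
finger_gap: 24.7
```

```bash
python3 - <<'E'
from h import *
log("0 0 0 0 -0.8 0"); avg(3)
s,im=shot("wrist","wF"); C=cam("wrist",s)
c=im.astype(float)[:,314:324].mean(1); 
for r in range(105,205,3): print(r,c[r].round(0),end=" ")
E
```

```text
t 16.45
avg [534.42 158.41  82.85 180.   240.    15.6   -0.33  -0.23  -4.1    0.
  -0.     0.02  24.66]
sd  [  0.02   0.1    0.02   0.   169.7    0.01   0.34   0.17   0.45   0.01
   0.01   0.02   0.07]
105 [232. 230. 230.] 108 [232. 230. 230.] 111 [232. 230. 230.] 114 [232. 230. 230.] 117 [232. 230. 230.] 120 [232. 230. 230.] 123 [232. 230. 230.] 126 [232. 230. 230.] 129 [232. 229. 230.] 132 [232. 230. 230.] 135 [232. 229. 230.] 138 [232. 229. 230.] 141 [231. 229. 230.] 144 [231. 229. 230.] 147 [231. 229. 229.] 150 [231. 229. 229.] 153 [232. 229. 230.] 156 [224. 222. 222.] 159 [227. 225. 225.] 162 [231. 228. 229.] 165 [231. 229. 229.] 168 [230. 228. 228.] 171 [231. 229. 229.] 174 [199. 197. 196.] 177 [191. 190. 189.] 180 [191. 190. 189.] 183 [191. 190. 188.] 186 [189. 188. 187.] 189 [190. 188. 187.] 192 [190. 188. 187.] 195 [156. 159. 153.] 198 [ 86. 126.  75.] 201 [122. 186. 100.] 204 [120. 184.  99.]
```

>>> apply_moves(targets="0 0 0 0 -0.15 0 2;0 0 0 0 -0.35 0 2;0 0 0 0 -0.55 0 2;0 0 0 0 -0.7 0 2;0 0 0 0 -0.7 0 2")

```text
time: 17.0
tool_pos: [532.5, 165.3, 82.9]
tcp_rot: [-180.0, -0.0, 15.6]
ft_force: [-0.7, -0.6, -4.6]
finger_gap: 24.4
```

```bash
python3 - <<'E'
from h import *
log("0 0 0 0 -0.7 0"); avg(5)
s,im=shot("wrist","wF2")
c=im.astype(float)[:,314:324].mean(1); 
for r in range(170,215,2): print(r,c[r].round(0),end=" ")
E
```

```text
t 17.25
avg [532.56 165.08  82.85 180.   144.    15.59   0.16   0.17  -3.83  -0.02
  -0.02   0.02  24.52]
sd  [  0.03   0.07   0.01   0.   176.36   0.01   0.66   0.52   0.58   0.03
   0.02   0.04   0.11]
170 [230. 228. 228.] 172 [230. 228. 229.] 174 [230. 228. 228.] 176 [230. 228. 228.] 178 [213. 211. 211.] 180 [212. 210. 210.] 182 [230. 228. 228.] 184 [230. 228. 228.] 186 [229. 228. 228.] 188 [229. 227. 227.] 190 [229. 228. 228.] 192 [230. 228. 228.] 194 [224. 222. 222.] 196 [132. 138. 129.] 198 [ 93. 130.  84.] 200 [123. 184. 104.] 202 [126. 187. 106.] 204 [124. 186. 104.] 206 [123. 185. 102.] 208 [121. 184. 101.] 210 [122. 184. 101.] 212 [121. 184.  99.] 214 [119. 182.  99.]
```

>>> apply_moves(targets="0 0 0 0 -0.02 0 2;0 0 0 0 -0.04 0 2;0 0 0 0 -0.06 0 2;0 0 0 0 -0.08 0 2;0 0 0 0 -0.08 0 2")

```text
time: 17.8
tool_pos: [532.3, 165.8, 82.8]
tcp_rot: [180.0, 0.0, 15.6]
ft_force: [0.7, 0.4, -3.0]
finger_gap: 24.9
```

>>> apply_moves(targets="0 0 0 0 -0.01 0 2;0 0 0 0 -0.02 0 2;0 0 0 0 -0.03 0 2;0 0 0 0 -0.04 0 2;0 0 0 0 -0.04 0 2")

```text
time: 18.3
tool_pos: [532.2, 166.2, 82.8]
tcp_rot: [180.0, 0.0, 15.6]
ft_force: [0.6, 0.0, -4.1]
finger_gap: 24.5
```

```bash
python3 - <<'E'
from h import *
log("0 0 0 0 -0.12 0"); print(cmd()[0]);avg(3)
E
```

```text
[532.59 166.1   83.11]
t 18.45
avg [532.24 166.21  82.84 180.   120.    15.59  -0.48  -0.56  -4.09  -0.05
  -0.01   0.    24.7 ]
sd  [  0.01   0.02   0.01   0.   169.7    0.     0.17   0.3    0.26   0.02
   0.01   0.01   0.16]
```

>>> apply_moves(targets="0 0 0 0 -0.01 0 2;0 0 0 0 -0.02 0 2;0 0 0 0 -0.03 0 2;0 0 0 0 -0.04 0 2;0 0 0 0 -0.04 0 2")

```text
time: 18.95
tool_pos: [532.1, 166.6, 82.8]
tcp_rot: [180.0, -0.0, 15.6]
ft_force: [0.3, -0.3, -3.0]
finger_gap: 24.4
```

```bash
python3 - <<'E'
from h import *
log("0 0 0 0 -0.04 0"); print(cmd()[0]);avg(3)
E
```

```text
[532.48 166.48  83.11]
t 19.1
avg [532.13 166.58  82.83 180.   120.    15.58   0.07   0.37  -3.77  -0.02
  -0.    -0.01  24.56]
sd  [  0.01   0.02   0.02   0.   169.7    0.     0.77   0.07   0.23   0.01
   0.01   0.03   0.34]
```

>>> apply_moves(targets="0 0 0 0 -0.01 0 2;0 0 0 0 -0.02 0 2;0 0 0 0 -0.03 0 2;0 0 0 0 -0.04 0 2;0 0 0 0 -0.04 0 2")

```text
time: 19.6
tool_pos: [532.0, 167.0, 82.8]
tcp_rot: [180.0, 0.0, 15.6]
ft_force: [-0.4, -0.7, -3.6]
finger_gap: 24.9
```

>>> apply_moves(targets="0 0 0 0 -0.01 0 2;0 0 0 0 -0.02 0 2;0 0 0 0 -0.03 0 2;0 0 0 0 -0.03 0 2;0 0 0 0 -0.03 0 2")

```text
time: 20.1
tool_pos: [531.9, 167.3, 82.8]
tcp_rot: [180.0, 0.0, 15.6]
ft_force: [-1.3, 0.7, -3.8]
finger_gap: 24.8
```

```bash
python3 - <<'E'
from h import *
log("0 0 0 0 -0.07 0"); print(cmd()[0]);avg(3)
s,im=shot("wrist","wF3")
c=im.astype(float)[:,314:324].mean(1); 
for r in range(190,210,1): print(r,c[r].round(0),end=" ")
E
```

```text
[532.29 167.16  83.11]
t 20.25
avg [531.95 167.27  82.84 180.   120.    15.58   0.09   0.11  -3.93  -0.02
  -0.     0.    24.57]
sd  [  0.01   0.01   0.02   0.   169.7    0.     0.67   0.19   0.26   0.04
   0.01   0.     0.08]
190 [230. 228. 228.] 191 [229. 228. 228.] 192 [229. 227. 228.] 193 [229. 227. 228.] 194 [229. 227. 228.] 195 [229. 227. 227.] 196 [230. 228. 228.] 197 [229. 227. 228.] 198 [229. 227. 227.] 199 [230. 228. 229.] 200 [230. 228. 229.] 201 [223. 222. 221.] 202 [194. 205. 191.] 203 [148. 188. 138.] 204 [126. 185. 107.] 205 [124. 186. 104.] 206 [125. 185. 104.] 207 [124. 184. 104.] 208 [124. 185. 103.] 209 [124. 185. 104.]
```

>>> apply_moves(targets="0 0 0 0 -0.01 0 2;0 0 0 0 -0.02 0 2;0 0 0 0 -0.03 0 2;0 0 0 0 -0.04 0 2;0 0 0 0 -0.04 0 2")

```text
time: 20.8
tool_pos: [531.9, 167.4, 82.8]
tcp_rot: [180.0, 0.0, 15.6]
ft_force: [0.8, -3.4, -4.8]
finger_gap: 24.7
```

>>> apply_moves(targets="0 0 0 0 -0.01 0 2;0 0 0 0 -0.02 0 2;0 0 0 0 -0.03 0 2;0 0 0 0 -0.03 0 2;0 0 0 0 -0.03 0 2")

```text
time: 21.3
tool_pos: [531.9, 167.4, 82.8]
tcp_rot: [180.0, 0.0, 15.6]
ft_force: [1.6, -5.9, -5.4]
finger_gap: 24.6
```

```bash
python3 - <<'E'
from h import *
log("0 0 0 0 -0.07 0"); print(cmd()[0]);avg(3)
E
```

```text
[532.1  167.83  83.11]
t 21.45
avg [531.86 167.42  82.83 179.96   0.01  15.57   0.74  -5.43  -4.18  -0.82
  -0.12  -0.05  24.64]
sd  [0.01 0.01 0.   0.   0.   0.   0.26 0.07 0.5  0.02 0.03 0.01 0.05]
```

>>> apply_moves(targets="0 0 0 0 0.1 0 2;0 0 0 0 0.6 0 2;0 0 0 0 1.3 0 2;0 0 0 0 2.1 0 2;0 0 0 0 3 0 2")

```text
time: 21.95
tool_pos: [540.0, 138.4, 82.8]
tcp_rot: [-180.0, -0.0, 15.6]
ft_force: [-0.4, 0.3, -4.5]
finger_gap: 24.8
```

>>> apply_moves(targets="0 0 0 0 0.9 0 2;0 0 0 0 1.8 0 2;0 0 0 0 2.6 0 2;0 0 0 0 3.2 0 2;0 0 0 0 3.5 0 2")

```text
time: 22.45
tool_pos: [549.4, 104.6, 82.9]
tcp_rot: [180.0, -0.0, 15.5]
ft_force: [-0.9, 0.2, -3.7]
finger_gap: 24.8
```

>>> apply_moves(targets="0 0 0 0 0 -1 2;0 0 0 0 0 -2.6 2;0 0 0 0 0 -4.4 2;0 0 0 0 0 -6 2;0 0 0 0 0 -7 2")

```text
time: 22.95
tool_pos: [550.4, 105.8, 156.0]
tcp_rot: [180.0, -0.2, 15.6]
ft_force: [-0.2, -0.1, -3.8]
finger_gap: 24.7
```

>>> apply_moves(targets="0 0 0 0 -1.5 0 2;0 0 0 0 -4 0 2;0 0 0 0 -7 0 2;0 0 0 0 -10 0 2;0 0 0 0 -13 0 2")

```text
time: 23.45
tool_pos: [513.1, 232.2, 152.3]
tcp_rot: [-180.0, 0.1, 15.6]
ft_force: [0.9, -0.5, -4.4]
finger_gap: 24.8
```

>>> apply_moves(targets="0 0 0 0 -3 0 2;0 0 0 0 -6 0 2;0 0 0 0 -8.6 0 2;0 0 0 0 -10.5 0 2;0 0 0 0 -11.2 0 2")

```text
time: 23.95
tool_pos: [482.5, 340.7, 152.3]
tcp_rot: [-180.0, 0.1, 15.7]
ft_force: [0.4, -0.5, -4.2]
finger_gap: 24.5
```

```bash
python3 - <<'E'
from h import *
log("0 0 0 0 6.5 0","0 0 0 0 0 -7","0 0 0 0 -24.2 0"); p,r=cmd(); print(p,r.as_euler("xyz",degrees=True)); avg(3)
a=np.radians(15.58); uy=np.array([-np.sin(a),np.cos(a),0]); seat=np.array([531.87,167.42,82.83])
print("contact TCP",seat+146*uy,"start +176", cdelta(seat+176*uy+[.34,-.1,.27],15.58), "gap20",cdelta(seat+166*uy+[.34,-.1,.27],15.58))
E
```

```text
[484.54 338.32 153.11] [180.     0.    15.59]
t 24.1
avg [483.17 339.5  152.33 180.     0.06  15.69  -0.74   0.33  -3.6   -0.02
  -0.01  -0.01  24.62]
sd  [0.43 0.87 0.05 0.02 0.01 0.03 0.3  0.38 0.79 0.05 0.08 0.01 0.24]
contact TCP [492.66 308.06  82.83] start +176 [-0.    0.    0.   -0.    0.15  7.  ] gap20 [-0.    0.    0.   -0.    1.15  7.  ]
```

>>> apply_moves(targets="0 0 0 0 0.05 1 2;0 0 0 0 0.1 2.6 2;0 0 0 0 0.2 4.4 2;0 0 0 0 0.3 6 2;0 0 0 0 0.4 7 2")

```text
time: 24.6
tool_pos: [484.1, 333.1, 79.8]
tcp_rot: [179.9, 0.2, 15.5]
ft_force: [-0.2, -0.5, -4.5]
finger_gap: 24.6
```

```bash
python3 - <<'E'
from h import *
log("0 0 0 0 0.4 7"); p,r=cmd(); print(p); m=avg(9); m=avg(3)
a=np.radians(15.58); uy=np.array([-np.sin(a),np.cos(a),0]); ux=np.array([uy[1],-uy[0],0]); d=m[:3]-np.array([531.87,167.42,82.83])
print("lat",d@ux,"along-146",d@uy-146,"dz",d[2])
E
```

```text
[485.62 334.47  83.11]
t 25.05
avg [485.27 334.35  82.5  179.99 200.02  15.57  -0.06   0.23  -4.07  -0.03
   0.02   0.    24.62]
sd  [  0.94   0.83   1.91   0.04 178.75   0.02   0.92   0.48   0.66   0.02
   0.03   0.03   0.14]
t 25.2
avg [485.63 334.86  83.52 180.02 359.94  15.59  -0.4   -0.25  -3.79  -0.01
   0.01  -0.03  24.52]
sd  [0.11 0.06 0.16 0.   0.01 0.   0.61 0.07 0.45 0.02 0.02 0.   0.23]
lat 0.4339699401213654 along-146 27.709991723706423 dz 0.6912898497109268
```

>>> apply_moves(targets="0 0 0 -0.01 0.4 0.01 2;0 0 0 -0.02 1 0.02 2;0 0 0 -0.03 1.6 0.03 2;0 0 0 -0.03 2.1 0.03 2;0 0 0 -0.03 2.3 0.03 2")

```text
time: 25.7
tool_pos: [491.4, 311.5, 82.5]
tcp_rot: [180.0, 0.0, 15.5]
ft_force: [0.4, -0.0, -4.3]
finger_gap: 25.0
```

```bash
cat >> h.py <<'E'
def rel(m):
    a=np.radians(15.58); uy=np.array([-np.sin(a),np.cos(a),0]); ux=np.array([uy[1],-uy[0],0]); d=m[:3]-np.array([531.87,167.42,82.83]); f=m[6:9]
    print("lat",(d@ux).round(2),"along-146",(d@uy-146).round(2),"dz",d[2].round(2),"f_axial",(f@uy).round(2),"f_lat",(f@ux).round(2))
E
python3 - <<'E'
from h import *
log("0 0 0 -0.03 2.3 0.03"); avg(6); rel(avg(3))
E
```

```text
t 26.0
avg [491.26 312.14  82.57 180.   240.    15.56   0.11  -0.21  -4.14  -0.02
   0.01  -0.02  24.58]
sd  [  0.11   0.35   0.02   0.01 169.7    0.02   0.3    0.54   0.46   0.03
   0.03   0.03   0.15]
t 26.15
avg [491.12 312.54  82.55 180.   240.    15.6   -0.33   0.11  -3.86   0.
  -0.01   0.03  24.74]
sd  [  0.01   0.01   0.01   0.   169.7    0.     0.45   0.3    0.27   0.02
   0.02   0.02   0.11]
lat -0.28 along-146 4.73 dz -0.28 f_axial 0.2 f_lat -0.29
```

>>> apply_moves(targets="0 0 0 0.02 0.1 -0.02 2;0 0 0 0.02 0.2 -0.03 2;0 0 0 0.02 0.3 -0.03 2;0 0 0 0.02 0.36 -0.03 2;0 0 0 0.02 0.4 -0.03 2")

```text
time: 26.65
tool_pos: [492.5, 308.4, 82.8]
tcp_rot: [180.0, 0.0, 15.6]
ft_force: [-0.4, 1.1, -3.8]
finger_gap: 24.3
```

```bash
python3 - <<'E'
from h import *
log("0 0 0 0.02 0.4 -0.03"); rel(avg(5))
E
```

```text
t 26.9
avg [492.45 308.5   82.84 180.   216.    15.58   0.49   0.13  -3.76  -0.03
  -0.01   0.02  24.53]
sd  [  0.02   0.05   0.02   0.   176.36   0.     0.35   0.49   0.36   0.03
   0.03   0.03   0.17]
lat -0.08 along-146 0.48 dz 0.01 f_axial -0.01 f_lat 0.5
```

Lined up within 0.1 mm of the GO axis. Ease on to contact.

>>> apply_moves(targets="0 0 0 0 0.01 0 2;0 0 0 0 0.02 0 2;0 0 0 0 0.03 0 2;0 0 0 0 0.04 0 2;0 0 0 0 0.04 0 2")

```text
time: 27.4
tool_pos: [492.5, 308.2, 82.8]
tcp_rot: [-180.0, 0.0, 15.6]
ft_force: [0.3, -1.1, -3.3]
finger_gap: 24.3
```

>>> apply_moves(targets="0 0 0 0 0.01 0 2;0 0 0 0 0.02 0 2;0 0 0 0 0.03 0 2;0 0 0 0 0.04 0 2;0 0 0 0 0.04 0 2")

```text
time: 27.9
tool_pos: [492.6, 308.0, 82.9]
tcp_rot: [-180.0, -0.0, 15.6]
ft_force: [-0.8, 2.6, -3.6]
finger_gap: 24.9
```

```bash
python3 - <<'E'
from h import *
log("0 0 0 0 0.08 0"); rel(avg(3))
E
```

```text
t 28.05
avg [492.58 308.06  82.89 180.02 360.    15.59  -0.94   3.97  -3.62   0.5
   0.14  -0.04  24.71]
sd  [0.01 0.01 0.01 0.   0.   0.   0.75 0.76 0.39 0.03 0.03 0.01 0.27]
lat -0.07 along-146 0.02 dz 0.06 f_axial 4.07 f_lat 0.16
```

>>> apply_moves(targets="0 0 0 0 0.01 0 2;0 0 0 0 0.025 0 2;0 0 0 0 0.035 0 2;0 0 0 0 0.045 0 2;0 0 0 0 0.055 0 2")

```text
time: 28.55
tool_pos: [492.6, 308.0, 82.9]
tcp_rot: [-179.9, -0.0, 15.6]
ft_force: [-1.9, 6.9, -3.5]
finger_gap: 24.9
```

```bash
python3 - <<'E'
from h import *
log("0 0 0 0 0.055 0"); rel(avg(4))
E
```

```text
t 28.75
avg [492.6  307.99  82.93 180.07 359.99  15.6   -1.86   6.83  -3.88   0.99
   0.27  -0.09  24.67]
sd  [0.01 0.01 0.01 0.   0.   0.   0.3  0.44 0.16 0.03 0.05 0.03 0.23]
lat -0.07 along-146 -0.05 dz 0.1 f_axial 7.08 f_lat 0.05
```

>>> apply_moves(targets="0 0 0 0 0.02 0 2;0 0 0 0 0.04 0 2;0 0 0 0 0.052 0 2;0 0 0 0 0.052 0 2;0 0 0 0 0.052 0 2")

```text
time: 29.25
tool_pos: [492.6, 308.0, 83.0]
tcp_rot: [-179.9, -0.0, 15.6]
ft_force: [-2.4, 9.0, -4.0]
finger_gap: 24.6
```

```bash
python3 - <<'E'
from h import *
log("0 0 0 0 0.052 0"); rel(avg(6))
E
```

```text
t 29.55
avg [492.61 307.97  83.   180.11 359.98  15.61  -2.41   8.88  -4.23   1.29
   0.35  -0.09  24.66]
sd  [0.01 0.01 0.01 0.   0.   0.   0.41 0.12 0.36 0.03 0.02 0.04 0.14]
lat -0.06 along-146 -0.07 dz 0.17 f_axial 9.2 f_lat 0.06
```

>>> apply_moves(targets="0 0 0 0 0.01 0 2;0 0 0 0 0.018 0 2;0 0 0 0 0.018 0 2;0 0 0 0 0.018 0 2;0 0 0 0 0.018 0 2")

```text
time: 30.05
tool_pos: [492.6, 308.0, 83.0]
tcp_rot: [-179.9, -0.0, 15.6]
ft_force: [-2.7, 9.5, -4.4]
finger_gap: 24.6
```

>>> apply_moves(targets="0 0 0 0 0 0 2;0 0 0 0 0 0 2;0 0 0 0 0 0 2;0 0 0 0 0 0 2;0 0 0 0 0 0 2")

```text
time: 30.55
tool_pos: [492.6, 308.0, 83.0]
tcp_rot: [-179.9, -0.0, 15.6]
ft_force: [-3.5, 9.6, -3.9]
finger_gap: 24.5
```

>>> apply_moves(targets="0 0 0 0 0 0 2;0 0 0 0 0 0 2;0 0 0 0 0 0 2;0 0 0 0 0 0 2;0 0 0 0 0 0 2")

```text
time: 31.05
tool_pos: [492.6, 308.0, 83.0]
tcp_rot: [-179.9, -0.0, 15.6]
ft_force: [-2.7, 8.7, -5.0]
finger_gap: 24.8
```

>>> apply_moves(targets="0 0 0 0 0 0 2;0 0 0 0 0 0 2;0 0 0 0 0 0 2;0 0 0 0 0 0 2;0 0 0 0 0 0 2")

```text
time: 31.55
tool_pos: [492.6, 308.0, 83.0]
tcp_rot: [-179.9, -0.0, 15.6]
ft_force: [-1.8, 9.7, -4.7]
finger_gap: 24.4
```

```bash
python3 - <<'E'
from h import *
log("0 0 0 0 0.018 0"); rel(avg(4))
E
```

```text
t 31.75
avg [492.62 307.96  83.01 180.12 359.98  15.61  -2.34   9.76  -4.5    1.42
   0.4   -0.09  24.41]
sd  [0.02 0.01 0.02 0.   0.   0.   0.16 0.33 0.09 0.02 0.02 0.02 0.19]
lat -0.06 along-146 -0.08 dz 0.18 f_axial 10.04 f_lat 0.37
```

>>> apply_moves(targets="0 0 0 0 -0.1 0 2;0 0 0 0 -0.4 0 2;0 0 0 0 -1.2 0 2;0 0 0 0 -2.1 0 2;0 0 0 0 -3 0 2")

```text
time: 32.25
tool_pos: [484.8, 336.1, 82.9]
tcp_rot: [180.0, 0.0, 15.6]
ft_force: [0.0, 0.2, -4.5]
finger_gap: 24.7
```

>>> apply_moves(targets="0 0 0 0 0 -1 2;0 0 0 0 0 -2.6 2;0 0 0 0 0 -4.4 2;0 0 0 0 0 -6 2;0 0 0 0 0 -7 2")

```text
time: 32.75
tool_pos: [486.1, 335.9, 156.1]
tcp_rot: [-180.0, -0.2, 15.6]
ft_force: [0.7, 0.0, -3.2]
finger_gap: 24.7
```

```bash
python3 - <<'E'
from h import *
log("0 0 0 0 -3 0","0 0 0 0 0 -7"); print(cmd()[0]); avg(2); print(cdelta([560.62,-208.61,130.5],-6.07))
E
```

```text
[485.27 335.36 153.11]
t 32.85
avg [486.52 336.14 156.57 180.06 359.73  15.57   0.86   0.77  -3.77   0.04
  -0.08  -0.    24.74]
sd  [0.12 0.04 0.72 0.   0.02 0.   0.18 0.06 0.66 0.01 0.05 0.02 0.  ]
[-0.   -0.    0.38 -7.36 54.42  2.26]
```

>>> apply_moves(targets="0 0 0 0 2 0 2;0 0 0 0 5.5 0 2;0 0 0 0 9.5 0 2;0 0 0 0 13.5 0 2;0 0 0 0 17.5 0 2")

```text
time: 33.35
tool_pos: [531.6, 165.3, 152.0]
tcp_rot: [-180.0, 0.1, 15.6]
ft_force: [0.7, -0.3, -4.5]
finger_gap: 24.8
```

>>> apply_moves(targets="0 0 0.04 -0.6 4 0 2;0 0 0.08 -1.3 8 0 2;0 0 0.13 -2 12 0 2;0 0 0.18 -2.8 16 0 2;0 0 0.23 -3.5 20 0 2")

```text
time: 33.85
tool_pos: [551.2, -36.9, 152.0]
tcp_rot: [-180.0, 0.1, 2.3]
ft_force: [1.6, 0.5, -4.1]
finger_gap: 24.4
```

```bash
python3 - <<'E'
from h import *
log("0 0 0 0 17.5 0","0 0 0.23 -3.5 20 0"); print(cmd()[0]); st(); print(cdelta([560.62,-208.61,130.5],-6.07))
E
```

```text
[552.32 -35.26 153.11]
t 33.85 p [551.24 -36.86 152.04] r [-179.99    0.07    2.28] f [ 1.6   0.49 -4.09] m [-0.04 -0.02 -0.01] gap 24.4
[ 0.   -0.    0.15  0.1  17.36  2.26]
```

>>> apply_moves(targets="0 0 0.04 0 4.5 0.5 2;0 0 0.08 0.1 9 1 2;0 0 0.12 0.1 13 1.6 2;0 0 0.148 0.1 16 2 2;0 0 0.148 0.1 17.36 2.26 2")

```text
time: 34.35
tool_pos: [559.2, -211.4, 128.9]
tcp_rot: [180.0, 0.1, -6.3]
ft_force: [0.4, 0.4, -4.0]
finger_gap: 24.6
```

>>> apply_moves(targets="0 0 0 0 0 1 2;0 0 0 0 0 2.5 2;0 0 0 0 0 4.5 2;0 0 0 0 0 6 2;0 0 0 0 0 7 2")

```text
time: 34.85
tool_pos: [559.0, -206.6, 57.5]
tcp_rot: [-179.9, 0.2, -6.0]
ft_force: [-0.9, 0.4, -3.8]
finger_gap: 24.7
```

```bash
python3 - <<'E'
from h import *
log("0 0 0.148 0.1 17.36 2.26","0 0 0 0 0 7"); print(cmd()[0],cmd()[1].as_euler("xyz",degrees=True)); avg(8);m=avg(4); print(delta([560.62,-208.61,40],-6.07,{"tool_pos":m[:3],"tcp_rot":[180,0,m[5]]}))
s,im=shot("wrist","wH"); cv2.imwrite("pics/cH.png",cv2.resize(im[0:400,220:420],None,fx=3,fy=1.5,interpolation=cv2.INTER_CUBIC))
E
```

```text
[ 560.62 -208.66   60.51] [180.     0.    -6.07]
t 35.25
avg [ 560.19 -208.04   59.88  180.01  180.03  353.96   -0.31   -0.19   -3.86
   -0.02    0.02   -0.02   24.73]
sd  [  1.03   0.84   1.84   0.05 179.88   0.03   0.79   0.49   0.93   0.04
   0.04   0.03   0.16]
t 35.45
avg [ 560.72 -208.82   61.01  179.98  359.93  353.92   -0.37    0.03   -4.09
   -0.05    0.     -0.02   24.46]
sd  [0.17 0.06 0.23 0.01 0.02 0.   0.39 0.64 0.53 0.02 0.02 0.03 0.2 ]
[-0.    0.   -0.   -0.01 -0.02  2.1 ]
```

View pics/cH.png

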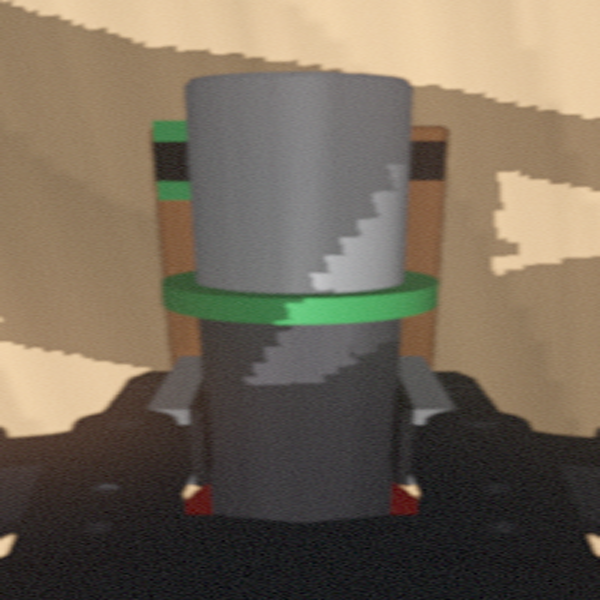

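>>> apply_moves(targets="0 0 0 0 0 0.5 2;0 0 0 0 0 1.1 2;0 0 0 0 0 1.7 2;0 0 0 0 0 2.3 2;0 0 0 0 0 2.7 2")

```text
time: 36.0
tool_pos: [559.7, -208.3, 32.1]
tcp_rot: [-180.0, 0.1, -6.1]
ft_force: [-0.2, -0.4, -3.4]
finger_gap: 24.5
```

>>> apply_moves(targets="0 0 0 0 0 0.02 2;0 0 0 0 0 0.05 2;0 0 0 0 0 0.08 2;0 0 0 0 0 0.1 2;0 0 0 0 0 0.1 2")

```text
time: 36.5
tool_pos: [560.4, -208.6, 32.4]
tcp_rot: [180.0, -0.0, -6.1]
ft_force: [0.1, -0.1, -4.1]
finger_gap: 24.8
```

```bash
python3 - <<'E'
from h import *
log("0 0 0 0 0 2.8"); print(cmd()[0]); avg(6); avg(3)
E
```

```text
[ 560.62 -208.66   32.51]
t 36.8
avg [ 560.31 -208.58   32.37  180.    359.99  353.93   -0.06   -0.26   -3.77
   -0.02   -0.      0.01   24.66]
sd  [0.02 0.02 0.04 0.   0.   0.   0.35 0.2  0.42 0.04 0.04 0.02 0.17]
t 36.95
avg [ 560.25 -208.55   32.26  180.    240.    353.93   -0.37   -0.23   -3.24
   -0.03    0.01   -0.     24.74]
sd  [  0.01   0.     0.01   0.   169.7    0.     0.06   0.38   0.35   0.05
   0.03   0.02   0.23]
```

>>> apply_moves(targets="0 0 0 0.02 0 0.03 2;0 0 0 0.03 0 0.06 2;0 0 0 0.03 0 0.09 2;0 0 0 0.03 0 0.12 2;0 0 0 0.03 0 0.12 2")

```text
time: 37.45
tool_pos: [560.5, -208.6, 31.0]
tcp_rot: [-180.0, 0.0, -6.1]
ft_force: [-0.1, 0.3, -3.7]
finger_gap: 24.7
```

>>> apply_moves(targets="0 0 0 0 0 0.01 2;0 0 0 0 0 0.02 2;0 0 0 0 0 0.03 2;0 0 0 0 0 0.04 2;0 0 0 0 0 0.04 2")

```text
time: 37.95
tool_pos: [560.6, -208.6, 30.7]
tcp_rot: [180.0, -0.0, -6.1]
ft_force: [-0.2, -0.7, -4.1]
finger_gap: 24.8
```

```bash
python3 - <<'E'
from h import *
log("0 0 0 0.03 0 0.16"); print(cmd()[0]); avg(4)
E
```

```text
[ 560.92 -208.69   30.91]
t 38.15
avg [ 560.59 -208.62   30.7   180.    360.    353.93    0.3     0.16   -3.2
   -0.      0.01    0.     24.58]
sd  [0.02 0.01 0.01 0.   0.   0.   0.32 0.56 0.4  0.02 0.03 0.03 0.21]
```

>>> apply_moves(targets="0 0 0 0 0 0.01 2;0 0 0 0 0 0.02 2;0 0 0 0 0 0.03 2;0 0 0 0 0 0.03 2;0 0 0 0 0 0.03 2")

```text
time: 38.65
tool_pos: [560.7, -208.6, 30.6]
tcp_rot: [180.0, -0.0, -6.1]
ft_force: [-0.2, -0.4, -0.8]
finger_gap: 24.6
```

```bash
python3 - <<'E'
from h import *
log("0 0 0 0 0 0.03"); print(cmd()[0]); avg(4)
E
```

```text
[ 560.92 -208.69   30.61]
t 38.85
avg [ 560.68 -208.64   30.55  179.99  359.98  353.93   -1.06    0.73    0.11
    0.07    0.14    0.11   24.59]
sd  [0.01 0.01 0.01 0.   0.   0.   0.4  0.31 0.4  0.03 0.03 0.02 0.18]
```

>>> apply_moves(targets="0 0 0 0 0 0 3;0 0 0 0 0 0 4;0 0 0 0 0 0 6;0 0 0 0 0 0 8;0 0 0 0 0 0 8", force=20)

```text
time: 39.35
tool_pos: [560.6, -208.6, 30.4]
tcp_rot: [180.0, -0.0, -6.1]
ft_force: [0.4, -0.7, 0.7]
finger_gap: 79.5
```

>>> apply_moves(targets="0 0 0 0 0 0 8;0 0 0 0 0 0 8;0 0 0 0 0 0 8;0 0 0 0 0 0 8;0 0 0 0 0 0 8")

```text
time: 39.85
tool_pos: [560.5, -208.6, 30.3]
tcp_rot: [180.0, 0.0, -6.1]
ft_force: [0.5, 0.9, -0.9]
finger_gap: 79.9
```

```bash
python3 - <<'E'
from h import *
avg(2)
E
```

```text
t 39.95
avg [ 560.52 -208.58   30.33  180.      0.    353.93    0.05    0.36   -0.29
    0.01   -0.      0.01   79.95]
sd  [0.01 0.01 0.01 0.   0.   0.   0.11 0.39 0.52 0.03 0.02 0.01 0.03]
```

Released and free. Lift straight up and check.

>>> apply_moves(targets="0 0 0 0 0 -1 8;0 0 0 0 0 -2.5 8;0 0 0 0 0 -4.5 8;0 0 0 0 0 -6 8;0 0 0 0 0 -7 8")

```text
time: 40.45
tool_pos: [561.7, -209.1, 103.3]
tcp_rot: [179.9, -0.2, -6.1]
ft_force: [0.4, -0.1, -0.3]
finger_gap: 80.0
```

>>> apply_moves(targets="0 0 0 0 0 -2 8;0 0 0 0 0 -4.5 8;0 0 0 0 0 -7 8;0 0 0 0 0 -9 8;0 0 0 0 0 -10 8")

```text
time: 40.95
tool_pos: [561.5, -209.0, 203.3]
tcp_rot: [179.9, -0.2, -6.1]
ft_force: [0.1, 0.7, 0.4]
finger_gap: 80.0
```

```bash
python3 - <<'E'
from h import *
avg(8); s,im=shot("wrist","wZ"); C=cam("wrist",s)
for q in ["gauge_center","go_tip","nogo_tip","go_seat"]:
    for d in place_of("wrist",q)[:2]: print(q,np.round(d["at"],1),round(d["confidence"],2),onz("wrist",d["at"],52,C=C))
a=cv2.resize(im[40:400,200:460],(390,540)); s2,t=shot("top","tZ"); b=cv2.resize(t[90:320,140:480],(400,270)); o=cv2.resize(cv2.imread("pics/top0.png")[90:320,140:480],(400,270))
cv2.imwrite("pics/cZ.png",np.hstack([a,np.vstack([o,b])]))
E
```

```text
t 41.35
avg [ 560.42 -208.52  200.17  180.01  135.01  353.93    0.2    -0.12   -0.16
   -0.04    0.      0.01   79.97]
sd  [  0.79   0.36   1.96   0.05 174.15   0.     0.59   0.22   0.62   0.03
   0.03   0.03   0.31]
gauge_center [181.6 321.3] 0.68 [ 560.25 -207.12   52.  ]
gauge_center [210.8 188.1] 0.61 [ 429.52 -222.09   52.  ]
go_tip [198.2 133.3] 0.87 [ 378.35 -203.93   52.  ]
go_tip [ 84.2 319.8] 0.85 [ 568.08 -121.34   52.  ]
nogo_tip [247.1 320. ] 0.91 [ 551.97 -272.91   52.  ]
nogo_tip [218.2 228. ] 0.82 [ 466.89 -233.55   52.  ]
go_seat [139.4 323.8] 0.81 [ 566.59 -168.72   52.  ]
go_seat [205.2 166. ] 0.61 [ 409.09 -214.26   52.  ]
```

View pics/cZ.png

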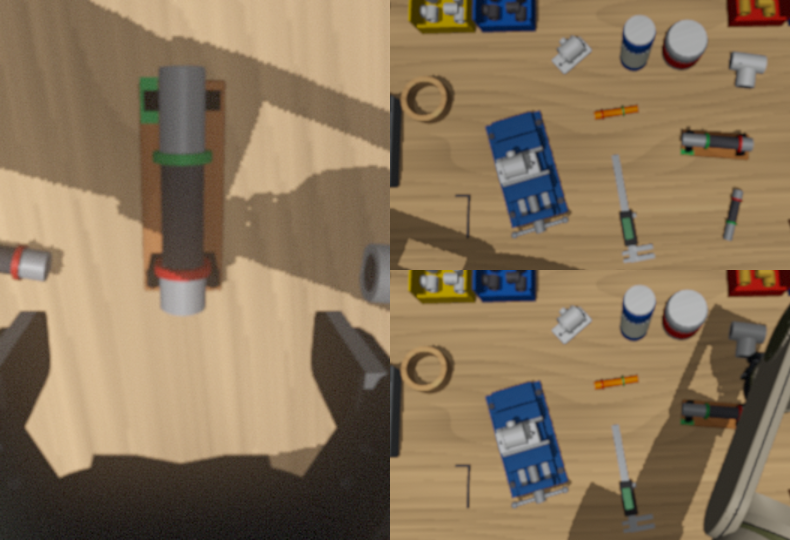

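The last picture shows the gauge level in both V-blocks, with the GO end (row 84, column 320) over the green-marked block. The rest of the bench is unchanged.

```bash
python3 -c "
from bench import *
print(hand_in())"
```

```text
the job is handed in; nothing more can be done
None
```

The bore passed both checks: the GO end went fully home and the NO-GO end would not enter. The gauge is back in its rest. I handed the job in at about 41 s of the 72 s allowed.

- **GO end:** I took the large grey gauge from its rest and slid the GO end in from the right-hand mouth (-y side). I felt no force until the green collar seated, at about 5.5 N, then drew it out.
- **NO-GO end:** I offered it at the left-hand mouth (+y side), within about 0.1 mm sideways and 0.2 mm in height of the line the GO end had taken. I leaned on it at 9–10 N for a bit over 2 s. It stopped within 0.1 mm of where the mouth should be and did not enter.
- **Putting it back:** I lowered the gauge until the V-blocks carried its weight, at the pose it was picked up from to within about 0.1 mm. Then I let go and lifted clear.

**Last checks:**
- The GO tip measured (568, -121) mm, against (568.6, -121) before.
- The force reading was near zero after release.
- The top view showed the other things on the bench where they were, except that the arm hid the small grey gauge; it appears in the wrist picture.

**Disagreements:**
- Camera estimates of the bore height ranged from 102 to 108 mm. I went in at about 104 mm and the fit was free.
- The finger opening read about 24.6 mm on the 26 mm handle.

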